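# Set and close the quick-release on a plate shaker

## Task

The hold-down clamp on the plate shaker is set too loose. Screw the red adjuster nut tighter until the cam lever first meets firm resistance when it stands about upright, midway through its swing, then swing the lever right over to its closed stop, towards the shaker's front, so that the sample plate is clamped. Do not over-tighten it, which would crack the plate, and leave everything else where it is.

Things in the scene. Friction and masses are not known exactly. Their poses are not given: they have to be found in the camera images.
- shaker: White plate shaker, 200 x 250 mm, 62 mm high, fixed to the bench. Origin: centre of its underside; x points from its front panel (the side nearer the robot) to its back, y to its left. A 26 mm wide, 204 mm long aluminium hold-down bar lies along its y axis over the plate, carried by a steel post at each end, top about 126 mm over the bench; the cam lever stands on its -y end.
- nut_top (a point): Centre of the top face of the red adjuster nut, on its upright axis, at shaker x 0, y +42 mm. A round ribbed knob 42 mm across and 30 mm high, over a dark collar on the bar; nothing else within 60 mm at its height. Top 167 mm over the bench with the lever at 0; nut and bar sink 2.4 mm per rad of lever. The point does not turn with the nut.
- lever_pivot (a point): Centre of the cam lever's level pivot pin, 139 mm over the bench, fixed on the shaker at x 0, y -85 mm; the pin runs along the shaker's y axis, so the lever swings in the shaker's x-z plane.
- lever_end (a point): Point on the lever's middle line 76 mm from the pivot, in its red end (the end is 88 mm from the pivot), where it is pinched or pushed. The lever is a flat arm 16 mm wide (along the pin) and 9 mm thick; nothing else within 40 mm of its sides.
- lever (a joint): Lever angle in rad. 0: open, leaning 1.25 from upright to the shaker's +x. 1.25: upright. 2.6: closed, leaning 1.35 to -x, at its stop (under load it gives back 0.1 when let go). Starts at 0 to 0.35, stays where left. Friction takes 5 N at the lever end; from the bite (foot meets plate) on 8 to 10 N. 1 rad lowers bar and foot 2.4 mm; 1 rad of tightening brings the bite 0.62 rad earlier.
- spring (a joint): Squeeze in m of the spring pack in the foot under the nut: 0 until the foot bears with 100 N, then 11 N per mm. About 0.003 with the lever closed if the bite was at upright; above 0.004 the plate cracks. Turning the nut clockwise from above tightens: foot down 1.5 mm per rad. It starts 0.8 to 3.3 rad too loose; its friction is about 0.2 N m, 0.35 to 0.4 N m once the foot bears on the plate.
- plate: Blue-lidded sample plate, 86 x 128 mm, 32 mm high, lying loose on the shaker's platform under the bar, between two low stops. Origin: centre of its underside.
- stopper: Bystander: loose cork stopper, 20 mm wide, 24 mm high, standing on the shaker's platform behind the plate. Origin at its underside.
- burner: Bystander: steel spirit burner, 68 mm wide, 68 mm high. Origin at its underside.
- frame: Bystander: square steel sampling frame, 100 mm, 4 mm thick, lying flat. Origin at its underside.
- reagent: Bystander: white reagent bottle, 64 mm wide, 150 mm high, blue cap. Origin at its underside.
- beaker: Bystander: glass beaker, 70 mm wide, 85 mm high. Origin at its underside.
- tipbox: Bystander: green box, 85 x 120 x 55 mm. Origin at its underside.
- jar: Bystander: amber jar, 56 mm wide, 70 mm high. Origin at its underside.
There are look-alikes about, which are no part of the job. Of the things shaped like the plate, the blue one is meant.

How it is judged:
By the outcome, as a careful person would: the job done as asked, in the order asked, and still so for the second after the job is handed in, with the robot touching nothing.
It also fails if it takes over 72 s, if anything falls off the work surface, if the arm or the gripper's body presses on something with over 40 N, if the wrist force passes 120 N, or if a joint passes its speed limit or range.

## Robot

A 6-joint arm with a two-finger parallel gripper is mounted at the origin on the work surface. World frame = base frame: x ahead of the robot, y to its left, z up, the work surface at z = 0. Lengths are in m, angles in rad, forces in N, time in s.
With the tool pointing down it reaches from about 0.25 to 0.725 m from the base axis. Payload 4 kg.
Tool frame: the origin (TCP) lies at the centre of the arm's flange, where the gripper is bolted on; the fingertips stand 173 mm ahead of it and the grasp point (between the pads) lies 155 mm ahead of it; z points along the fingers, y is the line along which they close (so a half turn about z gives the same grasp; the last joint's range is limited). The gripper opens to 85 mm and grips with 20 to 120 N. Pads are 22 mm wide; open, the fingers measure 114 mm over their backs; the gripper's body (76 mm by 85 mm) begins 54 mm behind the grasp point. The pads swing forward as they close: fully open they stand 13 mm farther back than shut.
Start: joints at [-1.283, 0.241, 0.005, 1.335, 0, 1.571], TCP at [0.142, -0.479, 0.405] pointing down, gripper open.
Joint ranges: [-2.72, 2.72], [-1.05, 1.87], [-1.09, 1.28], [-1.99, 2.15], [-1.42, 1.44], [-3.14, 3.14]. Speed limits (rad/s): [2.79, 2.79, 3.14, 3.14, 3.14, 3.14].

## Interface

Orientations are given as a rotation vector (axis times angle).
In Python, from bench import env gives the robot as it stands.
- The arm moves only by the tool carry_out, never from a script. Its arguments are lists of equal length, an entry for each row: "rotation": the turn, a rotation vector about the tool's x, y, z each as a share of 45 degrees, from -1 to 1, a list of three; "linear": the shift along the tool's x, y, z each as a share of 0.2 m, from -1 to 1, a list of three; "grip": the opening, from -1 (shut) to 1 (fully open). In form: {"rotation": [[rx, ry, rz], ...], "linear": [[dx, dy, dz], ...], "grip": [grip, ...]}. A call has 1 to 5 rows; each row is the pose to reach, as a shift and turn from the pose commanded when the call began, along the tool's axes at that moment; what a row does not reach only later rows make up. A row lasts 1/10 s, in which the tool goes at most 50 mm and 8.59 degrees, less where a joint would pass 70% of its speed; a pose out of reach is approached as far as the arm can. A call with a number of a shift or a turn outside -1 to 1 is refused whole. A call with a gripper value outside its range is refused whole. The fingers move at their own pace and stop on an object; "force" is the grip in N (left out, the last holds). Time passes only in rows, so rows that repeat a pose let the fingers close. It gives the time, the measured TCP pose, the force, the opening and the grip force at its end, in the units of the state.
- env.read_state(): the state, without advancing time (a new reading comes with each control period).
- env.snapshot(name): name is "side" or "top"; returns a dict with "image" (384x512x3 uint8, blue, green, red), "fx", "fy", "cx", "cy" (pixels), "world_to_cam" (4x4, takes a point from world to camera coordinates). Camera axes: x right, y down, z forward; pixel columns grow to the right and rows downward; lengths in m; the calibration is good to about 2 mm. A picture is of the moment at which its call begins. There is no depth.
- env.close_job(): hands the job in; it is judged then, once.
The state is a dict: "time_s": time; "q": joint angles; "qd": joint speeds; "tau": joint torques, N m; "tcp_pos": TCP position; "tool_rot": TCP orientation; "force": force on the tool from outside, world axes, zero at the start; "torque": the same for the moment, N m; "grip_width": finger opening in m; "grasp_force": force on a finger pad.
Only numpy, scipy, OpenCV 4.12 (cv2) and the standard library are available. Lean on these libraries where they do the work, as an engineer would, in place of code of your own. Each camera call takes 0.05 s, during which the arm holds its last target. There are 200 camera calls.

## Working session

There is one attempt and no reset: what is moved stays moved. The work goes in short steps, Python scripts to look and compute and a tool call to move; the robot and the scene stay as the last step left them, time stands still between calls to the robot, and variables do not carry over. Pictures are saved under pics/ and viewed, at most 11 in all, crops included, and the job is handed in when it is done.

Besides the shell and the picture viewer there is one more tool, called after "Call:" as name(argument=value, ...), one argument or row to a line, values as JSON. carry_out: Moves the arm, as the interface text tells. Shift numbers are shares of 0.2 m and turn numbers shares of 45 degrees, none past 1 either way. Its arguments: {"type":"object","properties":{"rotation":{"type":"array","items":{"type":"array","items":{"type":"number","minimum":-1,"maximum":1}}},"linear":{"type":"array","items":{"type":"array","items":{"type":"number","minimum":-1,"maximum":1}}},"grip":{"type":"array","items":{"type":"number"}},"force":{"type":"number"}},"required":["rotation","linear","grip"]}

```bash
mkdir -p pics; ls
cat > h.py <<'E'
import numpy as np, cv2
from scipy.spatial.transform import Rotation as R
from bench import env
def ray(s,u,v):
    M=np.array(s["world_to_cam"]);Rc=M[:3,:3];c=-Rc.T@M[:3,3]
    d=Rc.T@np.array([(u-s["cx"])/s["fx"],(v-s["cy"])/s["fy"],1.]);return c,d
def onz(s,u,v,z):
    c,d=ray(s,u,v);return c+d*(z-c[2])/d[2]
def proj(s,p):
    q=np.array(s["world_to_cam"])@np.r_[p,1.];return np.array([s["fx"]*q[0]/q[2]+s["cx"],s["fy"]*q[1]/q[2]+s["cy"]])
def st():
    s=env.read_state();return s
E
python3 - <<'E'
from h import *
s=st();print({k:np.round(v,3) for k,v in s.items()})
a=env.snapshot("top");b=env.snapshot("side")
for n,q in(("top",a),("side",b)):
    cv2.imwrite(f"pics/{n}0.png",q["image"]);print(n,q["fx"],ray(q,256,192))
    hsv=cv2.cvtColor(q["image"],cv2.COLOR_BGR2HSV)
    m=(((hsv[...,0]<8)|(hsv[...,0]>172))&(hsv[...,1]>130)&(hsv[...,2]>60)).astype(np.uint8)
    print(cv2.connectedComponentsWithStats(m)[2:4])
E
```

```text
pics
{'time_s': np.float64(0.0), 'q': array([-1.283,  0.241,  0.004,  1.335,  0.   ,  1.571]), 'qd': array([ 0.001,  0.001,  0.   ,  0.   , -0.001,  0.001]), 'tau': array([ 0.0000e+00, -3.7232e+01,  2.5241e+01,  1.7000e-02,  0.0000e+00,
        0.0000e+00]), 'tcp_pos': array([ 0.142, -0.479,  0.404]), 'tool_rot': array([-3.107, -0.45 ,  0.   ]), 'force': array([-0.346, -0.103,  0.138]), 'torque': array([-0.007,  0.054,  0.008]), 'grasp_force': np.float64(0.0), 'grip_width': np.float64(0.085)}
top 368.87566430874375 (array([0.39193944, 0.02465066, 1.21131703]), array([ 0.09020929,  0.0086876 , -0.99601589]))
(array([[     0,      0,    512,    384, 196411],
       [   288,    147,      5,      5,     24],
       [   237,    162,     15,     15,    173]], dtype=int32), array([[255.50612746, 191.52507752],
       [289.91666667, 148.91666667],
       [243.76878613, 168.93641618]]))
side 418.680686301909 (array([ 0.28461926, -1.06973221,  0.98758619]), array([ 0.15076095,  0.77149897, -0.61821632]))
(array([[     0,      0,    512,    384, 196419],
       [   263,    166,     14,     15,    173],
       [   293,    183,      4,      6,     16]], dtype=int32), array([[255.48466798, 191.51646735],
       [269.30057803, 173.3583815 ],
       [294.5       , 185.5       ]]))
```

View pics/top0.png

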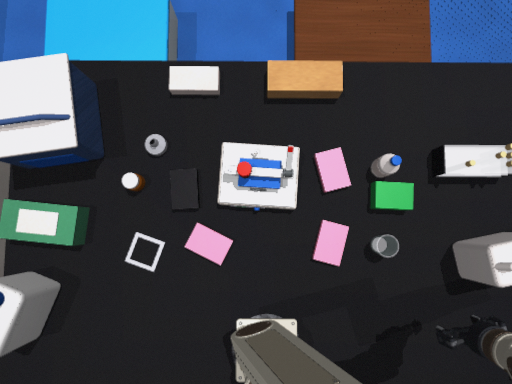

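View pics/side0.png

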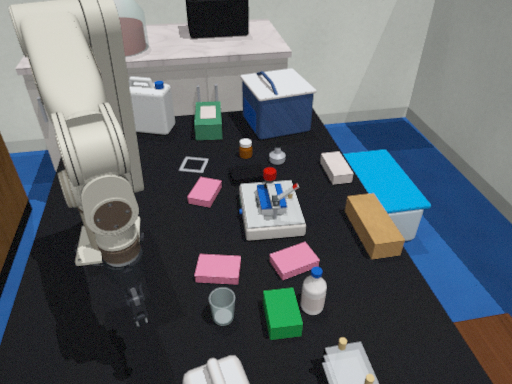

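Run:
```python
from h import *
a=env.snapshot("top");b=env.snapshot("side")
def tri(p,q):
    c1,d1=ray(a,*p);c2,d2=ray(b,*q)
    t=np.linalg.lstsq(np.c_[d1,-d2],c2-c1,rcond=None)[0]
    x,y=c1+d1*t[0],c2+d2*t[1];return (x+y)/2,np.linalg.norm(x-y)
print(tri((243.8,168.9),(269.3,173.4)),tri((289.9,148.9),(294.5,185.5)))
print(onz(a,243.8,168.9,.16),onz(a,289.9,148.9,.16))
```

```text
(array([0.55441264, 0.06983397, 0.14918177]), np.float64(0.001878410528347572)) (array([ 0.60613907, -0.06105559,  0.18779669]), np.float64(0.0015008165761166577))
[0.55369106 0.06926393 0.16      ] [ 0.61273638 -0.06350291  0.16      ]
```

Top view: the shaker sits around (259,176) and the red nut at (244,169). The lever's red end is at (290,149), pointing back. The side view agrees, with the nut at (269,173) and the lever end at (294,185). Triangulated heights are 0.149 for the nut and 0.188 for the lever end, which match the expected values. Next I need the shaker's yaw.

Run:
```python
from h import *
a=env.snapshot("top")
im=a["image"]
hsv=cv2.cvtColor(im,cv2.COLOR_BGR2HSV)
m=((hsv[...,2]>120)).astype(np.uint8); m[:125]=0;m[225:]=0;m[:,:205]=0;m[:,310:]=0
m=cv2.morphologyEx(m,cv2.MORPH_OPEN,np.ones((5,5)))
cs=max(cv2.findContours(m,0,2)[0],key=cv2.contourArea)
w=np.array([onz(a,*p[0],.062)[:2] for p in cs],np.float32)
r=cv2.minAreaRect(w);print(r,cv2.boxPoints(r))
crop=cv2.resize(im[130:220,205:315],None,fx=7,fy=6.6,interpolation=2);cv2.imwrite("pics/c1.png",crop)
```

```text
((0.55086749792099, 0.026985585689544678), (0.24795958399772644, 0.20019087195396423), 87.1633529663086) [[ 0.44475913 -0.09188871]
 [ 0.6447047  -0.10179588]
 [ 0.65697587  0.14585988]
 [ 0.4570303   0.15576705]]
```

View pics/c1.png

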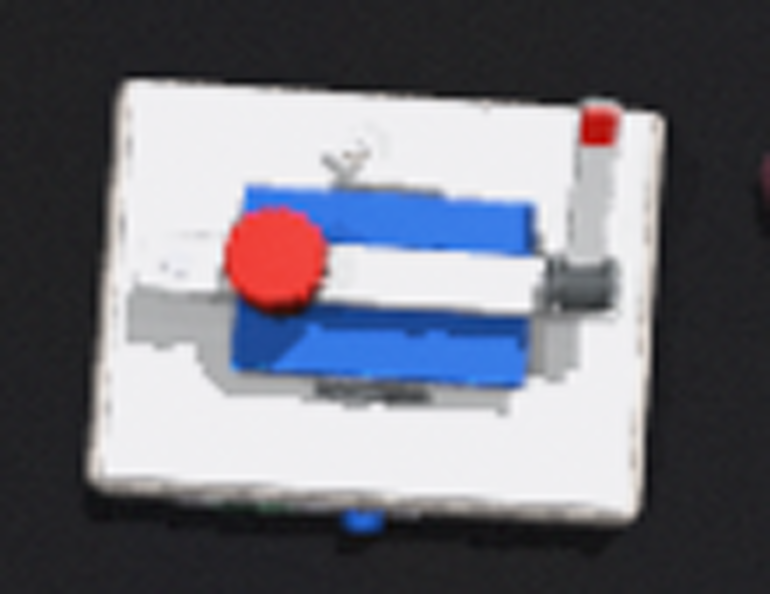

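Call:
carry_out(
  rotation=[
    [0,0,0.1],
    [0,0,0.1],
  ],
  linear=[
    [0,0,0],
    [0,0,0],
  ],
  grip=[0,0],
)

```text
time_s: 0.45
tcp_pos: [0.1419, -0.4794, 0.4046]
tool_rot: [-3.124, -0.328, 0.0]
force: [-0.3, -0.6, -0.0]
grip_width: 0.0591
grasp_force: 0.0
```

```bash
python3 -c "
from h import *
s=st();print(s['q'],s['tool_rot'],s['grip_width'],s['tcp_pos'])"
```

```text
[-1.28301640e+00  2.40755167e-01  4.79873755e-03  1.33518759e+00
  1.42070617e-05  1.64929337e+00] [-3.12406581e+00 -3.28105198e-01  7.75112273e-05] 0.059147391848351494 [ 0.1419039  -0.47940404  0.40455192]
```

The shaker centre is (0.551, 0.027), yaw -2.8°, and it measures 248 x 200 mm as it should. The nut and lever positions agree with that to about 1 mm, and the lever angle comes out at about 0.36. Next I plan the approach above the lever end.

```bash
cat >> h.py <<'E'
YS=-0.0495; X=np.array([np.cos(YS),np.sin(YS),0]); PIV=np.array([.5468,-.058,.139]); NUT=np.array([.5535,.0693,.164])
def lev(th,L=.076): return PIV+L*(np.sin(1.25-th)*X+np.array([0,0,np.cos(1.25-th)]))
def plan(p,yaw,n,p0=None,y0=None):
    s=st(); p0=np.array(s["tcp_pos"]) if p0 is None else p0
    if y0 is None: m=R.from_rotvec(s["tool_rot"]).as_matrix(); y0=np.arctan2(m[1,0],m[0,0])
    print("yaw0",round(y0,3),"p0",np.round(p0,4))
    d=(p-p0)/n; dy=(yaw-y0)/n
    for k in range(n):
        y=y0+k*dy; l=[d[0]*np.cos(y)+d[1]*np.sin(y), d[0]*np.sin(y)-d[1]*np.cos(y), -d[2]]
        print("rot z",round(-dy/(np.pi/4),3),"lin",np.round(np.array(l)/.2,3))
E
python3 - <<'E'
from h import *
t=lev(.36);print(t)
plan(np.r_[t[:2],.41],np.pi+YS,4)
E
```

```text
[ 0.60578511 -0.06092215  0.18683531]
yaw0 0.209 p0 [ 0.1419 -0.4794  0.4046]
rot z -0.918 lin [ 0.676 -0.391 -0.007]
rot z -0.918 lin [ 0.766  0.152 -0.007]
rot z -0.918 lin [ 0.475  0.62  -0.007]
rot z -0.918 lin [-0.052  0.779 -0.007]
```

Call:
carry_out(
  rotation=[
    [0,0,-0.918],
    [0,0,-0.918],
    [0,0,-0.918],
    [0,0,-0.918],
    [0,0,-0.918],
  ],
  linear=[
    [0.676,-0.391,-0.007],
    [0.676,-0.391,-0.007],
    [0.676,-0.391,-0.007],
    [0.676,-0.391,-0.007],
    [0.676,-0.391,-0.007],
  ],
  grip=[0,0,0,0,0],
)

```text
time_s: 0.95
tcp_pos: [0.2594, -0.3733, 0.4063]
tool_rot: [2.8, 1.425, 0.0]
force: [0.0, -0.5, -0.2]
grip_width: 0.0429
grasp_force: 0.0
```

Call:
carry_out(
  rotation=[
    [0,0,-0.918],
    [0,0,-0.918],
    [0,0,-0.918],
    [0,0,-0.918],
    [0,0,-0.918],
  ],
  linear=[
    [0.766,0.152,-0.007],
    [0.766,0.152,-0.007],
    [0.766,0.152,-0.007],
    [0.766,0.152,-0.007],
    [0.766,0.152,-0.007],
  ],
  grip=[0,0,0,0,0],
)

```text
time_s: 1.45
tcp_pos: [0.3753, -0.2685, 0.4075]
tool_rot: [2.117, 2.321, 0.0]
force: [0.6, -1.0, 0.5]
grip_width: 0.0429
grasp_force: 0.0
```

Call:
carry_out(
  rotation=[
    [0,0,-0.918],
    [0,0,-0.918],
    [0,0,-0.918],
    [0,0,-0.918],
    [0,0,-0.918],
  ],
  linear=[
    [0.475,0.62,-0.007],
    [0.475,0.62,-0.007],
    [0.475,0.62,-0.007],
    [0.475,0.62,-0.007],
    [0.475,0.62,-0.007],
  ],
  grip=[0,0,0,0,0],
)

```text
time_s: 1.95
tcp_pos: [0.4913, -0.1637, 0.4084]
tool_rot: [-1.162, -2.918, -0.0]
force: [0.2, 0.7, -0.0]
grip_width: 0.043
grasp_force: 0.0
```

Call:
carry_out(
  rotation=[
    [0,0,-0.918],
    [0,0,-0.918],
    [0,0,-0.918],
    [0,0,-0.918],
    [0,0,-0.918],
  ],
  linear=[
    [-0.052,0.779,-0.007],
    [-0.052,0.779,-0.007],
    [-0.052,0.779,-0.007],
    [-0.052,0.779,-0.007],
    [-0.052,0.779,-0.007],
  ],
  grip=[0,0,0,0,0],
)

```text
time_s: 2.45
tcp_pos: [0.6071, -0.0588, 0.4091]
tool_rot: [-0.059, -3.14, -0.0]
force: [0.3, 0.1, -0.5]
grip_width: 0.0429
grasp_force: 0.0
```

Run:
```python
from h import *
s=st();print(np.round(s['q'],3),s['grip_width'],s['force'])
t=lev(.36)
plan(np.r_[t[:2],t[2]+.155],np.pi+YS,1)
b=env.snapshot("side");cv2.imwrite("pics/s1.png",cv2.resize(b["image"][90:240,200:350],None,fx=4,fy=4,interpolation=2))
```

```text
[-0.097  0.464  0.338  1.446  0.    -0.059] 0.04291018441454095 [ 0.31272693  0.10006288 -0.54331283]
yaw0 3.104 p0 [ 0.6071 -0.0588  0.4091]
rot z 0.015 lin [ 0.006 -0.011  0.336]
```

View pics/s1.png

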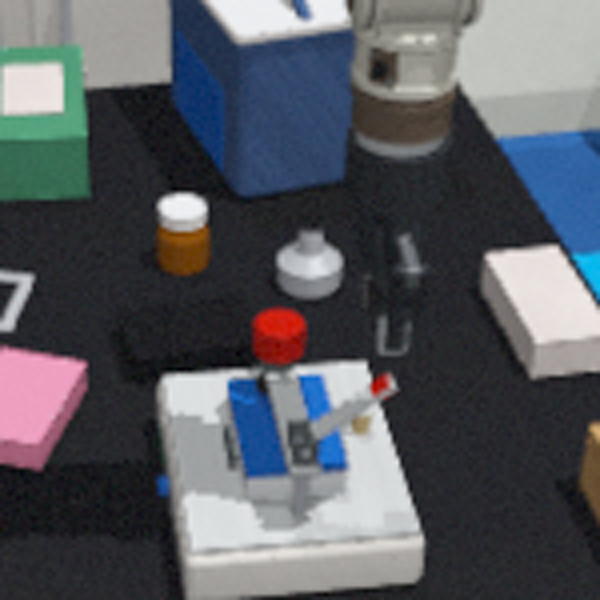

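The lever leans back and the gripper is clear above it, with its red end at (383,385) in the crop. I'll descend and pinch.

Call:
carry_out(
  rotation=[
    [0,0,0.015],
    [0,0,0.015],
    [0,0,0.015],
    [0,0,0.015],
  ],
  linear=[
    [0.006,-0.011,0.15],
    [0.006,-0.011,0.34],
    [0.006,-0.011,0.34],
    [0.006,-0.011,0.34],
  ],
  grip=[0,0,0,0],
)

```text
time_s: 2.9
tcp_pos: [0.6041, -0.0632, 0.3422]
tool_rot: [-0.096, -3.138, -0.0]
force: [-0.2, -0.2, 0.5]
grip_width: 0.0427
grasp_force: 0.0
```

Call:
carry_out(
  rotation=[
    [0,0,0],
    [0,0,0],
    [0,0,0],
    [0,0,0],
    [0,0,0],
  ],
  linear=[
    [0,0,0],
    [0,0,0],
    [0,0,0],
    [0,0,0],
    [0,0,0],
  ],
  grip=[-1,-1,-1,-1,-1],
  force=30,
)

```text
time_s: 3.4
tcp_pos: [0.6054, -0.0624, 0.3446]
tool_rot: [0.093, 3.135, 0.002]
force: [3.3, 3.9, 6.2]
grip_width: 0.0152
grasp_force: 34.5
```

Run:
```python
from h import *
s=st();print(np.round(s['tcp_pos'],4),s['force'],s['torque'],s['grasp_force'])
# arc shifts relative to theta=.36, in tool axes at yaw~3.092 (tool x = -X)
y=np.pi+YS
for th in np.arange(.36,2.66,.089*2.0):
    d=lev(th)-lev(.36); print(round(th,3),np.round(np.array([-d@X, 0, -d[2]])/.2,3))
for th in (1.25,2.6):
    d=lev(th)-lev(.36); print(round(th,3),np.round(np.array([-d@X, 0, -d[2]])/.2,3))
```

```text
[ 0.6054 -0.0624  0.3446] [3.33200498 3.87364945 6.15129119] [ 0.83234092 -0.40770431 -0.02977101] 34.491042494773865
0.36 [ 0.  0. -0.]
0.538 [ 0.047  0.    -0.049]
0.716 [ 0.102  0.    -0.088]
0.894 [ 0.163  0.    -0.117]
1.072 [ 0.228  0.    -0.135]
1.25 [ 0.295  0.    -0.141]
1.428 [ 0.363  0.    -0.135]
1.606 [ 0.428  0.    -0.117]
1.784 [ 0.489  0.    -0.088]
1.962 [ 0.544  0.    -0.049]
2.14 [0.591 0.    0.   ]
2.318 [0.628 0.    0.056]
2.496 [0.655 0.    0.118]
1.25 [ 0.295  0.    -0.141]
2.6 [0.666 0.    0.156]
```

Call:
carry_out(
  rotation=[
    [0,0,0],
    [0,0,0],
    [0,0,0],
    [0,0,0],
    [0,0,0],
  ],
  linear=[
    [0.047,0,-0.049],
    [0.102,0,-0.088],
    [0.163,0,-0.117],
    [0.228,0,-0.135],
    [0.295,0,-0.141],
  ],
  grip=[-1,-1,-1,-1,-1],
)

```text
time_s: 3.9
tcp_pos: [0.548, -0.0589, 0.3724]
tool_rot: [0.093, 3.129, 0.002]
force: [10.1, 4.2, -0.8]
grip_width: 0.015
grasp_force: 29.2
```

Call:
carry_out(
  rotation=[
    [0,0,0],
    [0,0,0],
    [0,0,0],
  ],
  linear=[
    [0,0,0],
    [0,0,0],
    [0,0,0],
  ],
  grip=[-1,-1,-1],
)

```text
time_s: 4.2
tcp_pos: [0.5472, -0.0589, 0.3724]
tool_rot: [0.093, 3.132, 0.002]
force: [6.5, 4.2, 1.8]
grip_width: 0.0152
grasp_force: 29.8
```

Run:
```python
from h import *
s=st();p=np.array(s['tcp_pos']);print(np.round(p,4),np.round(s['force'],1),lev(1.25)+[0,0,.155])
a=env.snapshot("top");b=env.snapshot("side")
def tri(p,q):
    c1,d1=ray(a,*p);c2,d2=ray(b,*q)
    t=np.linalg.lstsq(np.c_[d1,-d2],c2-c1,rcond=None)[0]
    return c1+d1*t[0]
cv2.imwrite("pics/s2.png",cv2.resize(b["image"][90:240,200:350],None,fx=4,fy=4,interpolation=2))
```

```text
[ 0.5472 -0.0589  0.3724] [6.5 4.2 1.8] [ 0.5468 -0.058   0.37  ]
```

View pics/s2.png

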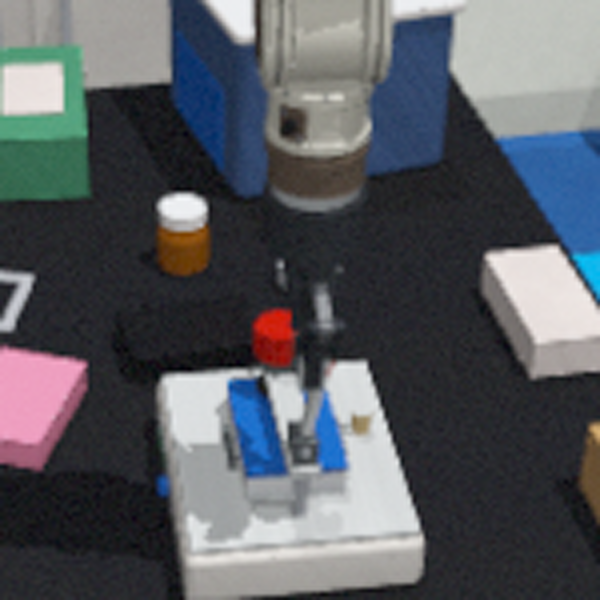

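Call:
carry_out(
  rotation=[
    [0,0,0],
    [0,0,0],
    [0,0,0],
  ],
  linear=[
    [0,0,0],
    [0,0,0],
    [0,0,0],
  ],
  grip=[0.1,0.1,0.1],
)

```text
time_s: 4.6
tcp_pos: [0.545, -0.0598, 0.3701]
tool_rot: [-0.095, -3.139, 0.001]
force: [0.1, 1.0, 0.8]
grip_width: 0.0469
grasp_force: 0.0
```

Call:
carry_out(
  rotation=[
    [0,0,0],
    [0,0,0],
    [0,0,0],
  ],
  linear=[
    [0,0,-0.2],
    [0,0,-0.4],
    [0,0,-0.4],
  ],
  grip=[0.1,0.1,0.1],
)

```text
time_s: 4.9
tcp_pos: [0.5461, -0.0599, 0.4563]
tool_rot: [0.095, 3.13, -0.002]
force: [0.1, -0.5, 0.3]
grip_width: 0.0472
grasp_force: 0.0
```

Run:
```python
from h import *
s=st();print(s['grip_width'],s['force'],s['torque'])
plan(np.r_[NUT[:2],.40],4.07,2,y0=3.08)
b=env.snapshot("side");im=b["image"]
for th in(0.95,1.25,1.55): print(th,proj(b,lev(th,.088)),proj(b,lev(th,.076)))
print(proj(b,PIV))
hsv=cv2.cvtColor(im,cv2.COLOR_BGR2HSV)
m=(((hsv[...,0]<8)|(hsv[...,0]>172))&(hsv[...,1]>110)&(hsv[...,2]>60)).astype(np.uint8)
print(cv2.connectedComponentsWithStats(m)[2:4])
cv2.imwrite("pics/s3.png",cv2.resize(im[120:220,220:340],None,fx=6,fy=6,interpolation=2))
```

```text
0.04724618113916206 [ 0.12354343 -0.50970942  0.30477067] [-0.00700102  0.00433069 -0.03132512]
yaw0 3.08 p0 [ 0.5461 -0.0599  0.4563]
rot z -0.63 lin [0.001 0.323 0.141]
rot z -0.63 lin [-0.152  0.285  0.141]
0.95 [284.84926415 177.23380342] [283.55679624 180.29862469]
1.25 [276.62134146 176.86414376] [276.48627842 179.99208477]
1.55 [268.26667735 178.55429788] [269.31191286 181.44462669]
[275.66498924 199.01241842]
(array([[     0,      0,    512,    384, 196424],
       [   263,    167,     14,     15,    179],
       [   280,    178,      1,      5,      5]], dtype=int32), array([[255.48670224, 191.51634729],
       [269.40782123, 173.88268156],
       [280.        , 180.        ]]))
```

View pics/s3.png

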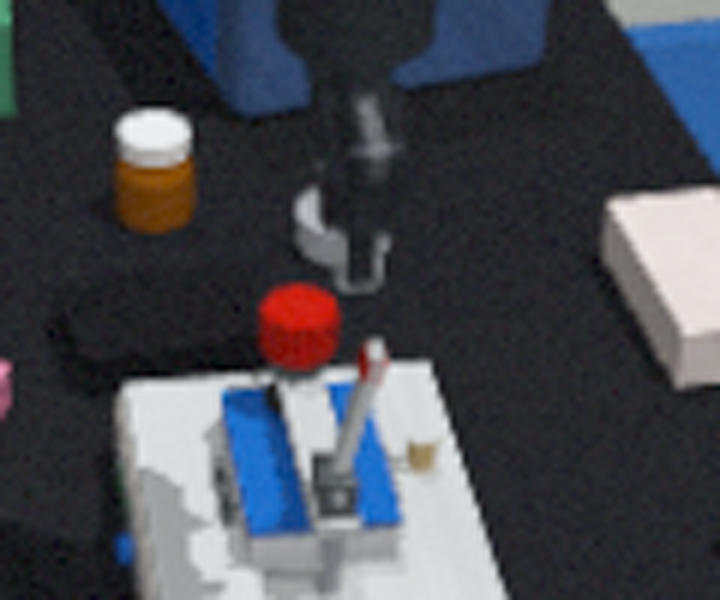

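The lever seems to lean about 0.2 rad short of upright: its red end is at (372,362) in the crop, and upright would put it about 30 px further left. I'll move over the nut and measure again with the lever unobstructed.

Call:
carry_out(
  rotation=[
    [0,0,-0.63],
    [0,0,-0.63],
    [0,0,-0.63],
    [0,0,-0.63],
  ],
  linear=[
    [0,0.323,0],
    [0,0.323,0],
    [0,0.323,0],
    [0,0.323,0],
  ],
  grip=[0.7,0.7,0.7,0.7],
)

```text
time_s: 5.35
tcp_pos: [0.549, 0.0057, 0.4487]
tool_rot: [0.684, -3.063, -0.0]
force: [-0.1, -0.1, -0.1]
grip_width: 0.0729
grasp_force: 0.0
```

Call:
carry_out(
  rotation=[
    [0,0,-0.63],
    [0,0,-0.63],
    [0,0,-0.63],
    [0,0,-0.63],
  ],
  linear=[
    [-0.152,0.285,0],
    [-0.152,0.285,0],
    [-0.152,0.285,0],
    [-0.152,0.285,0],
  ],
  grip=[0.7,0.7,0.7,0.7],
)

```text
time_s: 5.75
tcp_pos: [0.5526, 0.0702, 0.4486]
tool_rot: [1.413, -2.802, -0.001]
force: [-0.5, -0.4, -0.5]
grip_width: 0.0729
grasp_force: 0.0
```

Run:
```python
from h import *
s=st();print(np.round(s['q'],3),s['grip_width'],s['force'],s['torque'])
plan(np.r_[NUT[:2],.307],4.07,1,y0=np.arctan2(*R.from_rotvec(s['tool_rot']).as_matrix()[1::-1,0])%(2*np.pi))
a=env.snapshot("top");b=env.snapshot("side")
for q,n in((a,"t"),(b,"s")):
    im=q["image"];hsv=cv2.cvtColor(im,cv2.COLOR_BGR2HSV)
    m=(((hsv[...,0]<8)|(hsv[...,0]>172))&(hsv[...,1]>110)&(hsv[...,2]>60)).astype(np.uint8)
    print(n,cv2.connectedComponentsWithStats(m)[2:4],[proj(q,lev(t,.082)).round(1) for t in(.85,1.05,1.25,1.45)],proj(q,PIV))
t=cv2.resize(a["image"][130:220,205:315],None,fx=4,fy=4,interpolation=2)
u=cv2.resize(b["image"][150:220,250:310],None,fx=5,fy=360/70,interpolation=2)
cv2.imwrite("pics/c4.png",np.hstack([t,u]))
```

```text
[ 0.126  0.346  0.262  1.491 -0.    -0.808] 0.07288270904420216 [-0.51651171 -0.38294322 -0.4866518 ] [ 0.00287829 -0.00259193  0.01770422]
yaw0 4.076 p0 [0.5526 0.0702 0.4486]
rot z 0.007 lin [ 0.001 -0.006  0.708]
t (array([[     0,      0,    512,    384, 196595],
       [   428,      0,      1,      1,      1],
       [   429,     28,      1,      1,      1],
       [   430,     56,      1,      1,      1],
       [   430,     60,      1,      1,      1],
       [   415,     62,      1,      1,      1],
       [   428,     62,      2,      1,      2],
       [   288,    163,      4,      3,      6]], dtype=int32), array([[255.49285587, 191.5059793 ],
       [428.        ,   0.        ],
       [429.        ,  28.        ],
       [430.        ,  56.        ],
       [430.        ,  60.        ],
       [415.        ,  62.        ],
       [428.5       ,  62.        ],
       [289.5       , 164.        ]])) [array([290.2, 157. ]), array([290. , 162.4]), array([289.8, 168.2]), array([289.5, 174.3])] [287.47708927 172.54227351]
s (array([[     0,      0,    512,    384, 196422],
       [   263,    167,     14,     15,    178],
       [   279,    178,      2,      5,      6],
       [   471,    350,      1,      1,      1],
       [   475,    356,      1,      1,      1]], dtype=int32), array([[255.48440602, 191.51469795],
       [269.44382022, 173.85955056],
       [279.83333333, 179.83333333],
       [471.        , 350.        ],
       [475.        , 356.        ]])) [array([286.6, 179.3]), array([281.7, 178.4]), array([276.6, 178.4]), array([271.3, 179.3])] [275.66498924 199.01241842]
```

View pics/c4.png

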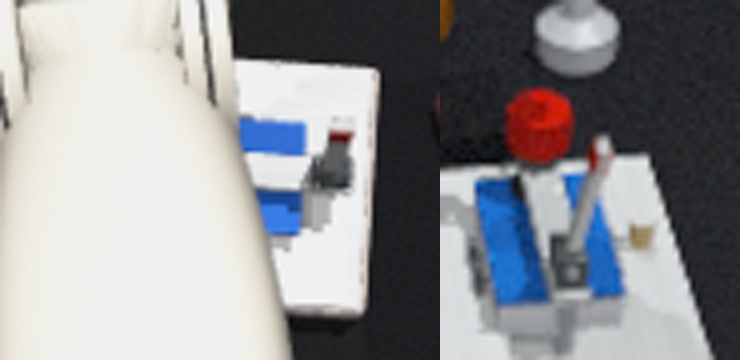

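Both views put the lever at about 1.06. I'll nudge it to upright by pushing with shut fingers from behind before I touch the nut.

Run:
```python
from h import *
p=PIV+.05*X
plan(np.r_[p[:2],.4486],np.pi+YS,2,y0=4.076)
```

```text
yaw0 4.076 p0 [0.5526 0.0696 0.4488]
rot z 0.626 lin [ 0.196 -0.282  0.001]
rot z 0.626 lin [ 0.04  -0.341  0.001]
```

Call:
carry_out(
  rotation=[
    [0,0,0.626],
    [0,0,0.626],
    [0,0,0.626],
    [0,0,0.626],
  ],
  linear=[
    [0.196,-0.282,0],
    [0.196,-0.282,0],
    [0.196,-0.282,0],
    [0.196,-0.282,0],
  ],
  grip=[-1,-1,-1,-1],
)

```text
time_s: 6.25
tcp_pos: [0.5747, 0.003, 0.4492]
tool_rot: [0.671, -3.067, -0.0]
force: [-0.5, 1.0, -0.2]
grip_width: 0.0144
grasp_force: 0.0
```

Call:
carry_out(
  rotation=[
    [0,0,0.626],
    [0,0,0.626],
    [0,0,0.626],
    [0,0,0.626],
  ],
  linear=[
    [0.04,-0.341,0],
    [0.04,-0.341,0],
    [0.04,-0.341,0],
    [0.04,-0.341,0],
  ],
  grip=[-1,-1,-1,-1],
)

```text
time_s: 6.65
tcp_pos: [0.5963, -0.0622, 0.449]
tool_rot: [-0.096, -3.138, 0.0]
force: [0.4, 0.9, -0.4]
grip_width: -0.0002
grasp_force: 0.0
```

Call:
carry_out(
  rotation=[
    [0,0,0],
    [0,0,0],
    [0,0,0],
    [0,0,0],
  ],
  linear=[
    [0,0,0.2],
    [0,0,0.384],
    [0,0,0.384],
    [0,0,0.384],
  ],
  grip=[-1,-1,-1,-1],
)

```text
time_s: 7.05
tcp_pos: [0.596, -0.061, 0.3731]
tool_rot: [-0.086, -3.138, -0.0]
force: [0.5, -0.5, 0.3]
grip_width: 0.0003
grasp_force: 0.0
```

Call:
carry_out(
  rotation=[
    [0,0,0],
    [0,0,0],
    [0,0,0],
    [0,0,0],
    [0,0,0],
  ],
  linear=[
    [0.06,0,0],
    [0.1,0,0],
    [0.14,0,0],
    [0.17,0,0],
    [0.17,0,0],
  ],
  grip=[-1,-1,-1,-1,-1],
)

```text
time_s: 7.55
tcp_pos: [0.5631, -0.059, 0.377]
tool_rot: [0.085, 3.133, -0.001]
force: [4.4, 0.1, 4.1]
grip_width: 0.0
grasp_force: 2.1
```

```bash
cat > lv.py <<'E'
from h import *
def red():
    b=env.snapshot("side");im=b["image"];hsv=cv2.cvtColor(im,cv2.COLOR_BGR2HSV)
    m=(((hsv[...,0]<8)|(hsv[...,0]>172))&(hsv[...,1]>110)&(hsv[...,2]>60)).astype(np.uint8)
    n,l,s,c=cv2.connectedComponentsWithStats(m)
    print([(s[i].tolist(),c[i].round(1)) for i in range(1,n) if s[i][4]>2]);return b
E
python3 - <<'E'
from lv import *
s=st();p=np.array(s['tcp_pos']);print(np.round(p,4),(p-PIV)@X,np.round(s['force'],1))
b=red();print([proj(b,lev(t,.076)).round(1) for t in(1.05,1.25,1.45)])
E
```

```text
[ 0.5631 -0.059   0.377 ] 0.016355472897202954 [4.4 0.1 4.1]
[([263, 167, 14, 15, 177], array([269.4, 173.9]))]
[array([281.3, 180. ]), array([276.5, 180. ]), array([271.7, 180.8])]
```

Call:
carry_out(
  rotation=[
    [0,0,0],
    [0,0,0],
    [0,0,0],
    [0,0,0],
  ],
  linear=[
    [-0.15,0,0],
    [-0.15,0,-0.2],
    [-0.15,0,-0.4],
    [-0.15,0,-0.4],
  ],
  grip=[-1,-1,-1,-1],
)

```text
time_s: 8.0
tcp_pos: [0.5929, -0.0606, 0.4591]
tool_rot: [0.085, 3.133, -0.001]
force: [0.7, -0.6, 0.8]
grip_width: 0.0001
grasp_force: 0.0
```

Run:
```python
from lv import *
b=red()
cv2.imwrite("pics/s5.png",cv2.resize(b["image"][150:220,250:310],None,fx=8,fy=8,interpolation=2))
s=st()
plan(np.r_[NUT[:2],.40],4.07,2,y0=3.087)
```

```text
[([263, 167, 15, 16, 184], array([269.7, 174.1]))]
yaw0 3.087 p0 [ 0.5926 -0.0606  0.4564]
rot z -0.626 lin [0.115 0.319 0.141]
rot z -0.626 lin [-0.049  0.336  0.141]
```

View pics/s5.png

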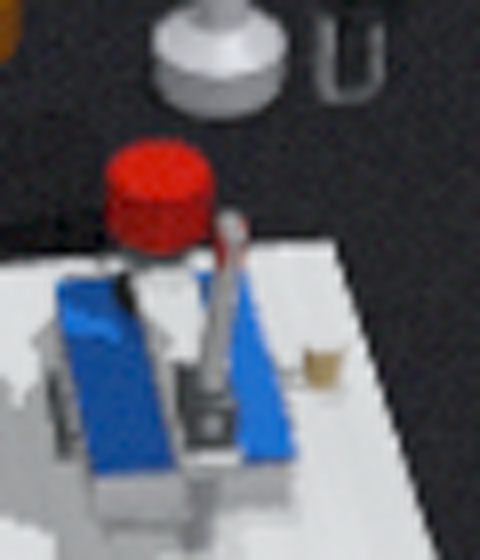

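The lever is now at about 1.16, near upright, with its tip at crop (232,220) where exactly upright would be about 213. That is good enough, so on to the nut.

Call:
carry_out(
  rotation=[
    [0,0,-0.626],
    [0,0,-0.626],
    [0,0,-0.626],
    [0,0,-0.626],
  ],
  linear=[
    [0.115,0.319,0],
    [0.115,0.319,0],
    [0.115,0.319,0],
    [0.115,0.319,0],
  ],
  grip=[0.7,0.7,0.7,0.7],
)

```text
time_s: 8.45
tcp_pos: [0.5719, 0.0053, 0.4522]
tool_rot: [0.689, -3.061, -0.001]
force: [-0.3, 0.1, 0.6]
grip_width: 0.0581
grasp_force: 0.0
```

Call:
carry_out(
  rotation=[
    [0,0,-0.626],
    [0,0,-0.626],
    [0,0,-0.626],
    [0,0,-0.626],
    [0,0,-0.626],
  ],
  linear=[
    [-0.049,0.336,0],
    [-0.049,0.336,0],
    [-0.049,0.336,0],
    [-0.049,0.336,0.2],
    [-0.049,0.336,0.2],
  ],
  grip=[0.7,0.7,0.7,0.7,0.7],
)

```text
time_s: 8.95
tcp_pos: [0.5505, 0.0694, 0.4069]
tool_rot: [1.402, -2.795, -0.008]
force: [0.1, -0.4, -0.8]
grip_width: 0.0725
grasp_force: 0.0
```

Run:
```python
from lv import *
s=st();print(np.round(s['q'],3),s['torque'])
plan(np.r_[NUT[:2],.307],4.07,1,y0=4.07)
```

```text
[ 0.125  0.357  0.171  1.4   -0.    -0.804] [-0.03220766  0.02179361  0.05218933]
yaw0 4.07 p0 [0.5505 0.0694 0.4069]
rot z -0.0 lin [-0.009 -0.012  0.499]
```

Call:
carry_out(
  rotation=[
    [0,0,0],
    [0,0,0],
    [0,0,0],
    [0,0,0],
    [0,0,0],
  ],
  linear=[
    [-0.009,-0.012,0.2],
    [-0.009,-0.012,0.4],
    [-0.009,-0.012,0.47],
    [-0.009,-0.012,0.47],
    [-0.009,-0.012,0.47],
  ],
  grip=[0.7,0.7,0.7,0.7,0.7],
)

```text
time_s: 9.45
tcp_pos: [0.5566, 0.0693, 0.3205]
tool_rot: [1.407, -2.809, -0.0]
force: [0.1, -0.3, 0.4]
grip_width: 0.0728
grasp_force: 0.0
```

Call:
carry_out(
  rotation=[
    [0,0,0],
    [0,0,0],
  ],
  linear=[
    [0,0,0],
    [0,0,0],
  ],
  grip=[0.7,0.7],
)

```text
time_s: 9.65
tcp_pos: [0.5568, 0.0694, 0.3215]
tool_rot: [-1.406, 2.806, -0.002]
force: [0.4, -0.3, -0.3]
grip_width: 0.0724
grasp_force: 0.0
```

Call:
carry_out(
  rotation=[
    [0,0,0],
    [0,0,0],
    [0,0,0],
  ],
  linear=[
    [0.009,0.012,0.07],
    [0.009,0.012,0.07],
    [0.009,0.012,0.07],
  ],
  grip=[0.7,0.7,0.7],
)

```text
time_s: 9.95
tcp_pos: [0.5533, 0.0694, 0.3064]
tool_rot: [-1.408, 2.808, -0.0]
force: [1.4, 0.7, 1.0]
grip_width: 0.0729
grasp_force: 0.0
```

Call:
carry_out(
  rotation=[
    [0,0,0],
    [0,0,0],
    [0,0,0],
    [0,0,0],
    [0,0,0],
  ],
  linear=[
    [0,0,0],
    [0,0,0],
    [0,0,0],
    [0,0,0],
    [0,0,0],
  ],
  grip=[-1,-1,-1,-1,-1],
  force=60,
)

```text
time_s: 10.45
tcp_pos: [0.5539, 0.0691, 0.3069]
tool_rot: [-1.406, 2.806, -0.003]
force: [1.8, -1.8, 6.0]
grip_width: 0.0408
grasp_force: 60.6
```

Call:
carry_out(
  rotation=[
    [0,0,0.1],
    [0,0,0.2],
    [0,0,0.2],
  ],
  linear=[
    [0,0,0],
    [0,0,0],
    [0,0,0],
  ],
  grip=[-1,-1,-1],
)

```text
time_s: 10.75
tcp_pos: [0.554, 0.0691, 0.307]
tool_rot: [-1.18, 2.908, -0.003]
force: [1.0, -2.7, 4.4]
grip_width: 0.0402
grasp_force: 60.9
```

```bash
cat > t.py <<'E'
from h import *
s=st();print(np.round(s['torque'],3),np.round(s['force'],1),np.round(s['tau'],3),np.round(s['q'][5],3),np.round(s['tcp_pos'],4),s['time_s'])
E
python3 t.py
```

```text
[-0.586 -0.321  0.21 ] [ 1.  -2.7  4.4] [  1.556 -40.695  21.138   0.456   0.915   0.451] -0.647 [0.554  0.0691 0.307 ] 10.75
```

Call:
carry_out(
  rotation=[
    [0,0,0.15],
    [0,0,0.3],
    [0,0,0.4],
    [0,0,0.4],
  ],
  linear=[
    [0,0,0],
    [0,0,0],
    [0,0,0],
    [0,0,0],
  ],
  grip=[-1,-1,-1,-1],
)

```text
time_s: 11.15
tcp_pos: [0.554, 0.069, 0.3069]
tool_rot: [-0.711, 3.057, -0.003]
force: [1.4, -3.0, 5.4]
grip_width: 0.0406
grasp_force: 60.8
```

```bash
python3 t.py
```

```text
[-0.716 -0.372  0.187] [ 1.4 -3.   5.4] [  1.75  -40.761  21.087   0.522   1.037   0.47 ] -0.333 [0.554  0.069  0.3069] 11.15
```

Call:
carry_out(
  rotation=[
    [0,0,0.1],
    [0,0,0.2],
    [0,0,0.2],
  ],
  linear=[
    [0,0,0],
    [0,0,0],
    [0,0,0],
  ],
  grip=[-1,-1,-1],
)

```text
time_s: 11.45
tcp_pos: [0.554, 0.0689, 0.3069]
tool_rot: [-0.469, 3.103, -0.003]
force: [2.2, -4.0, 5.7]
grip_width: 0.0407
grasp_force: 60.8
```

```bash
python3 t.py
```

```text
[-0.719 -0.394  0.221] [ 2.2 -4.   5.7] [  1.854 -40.778  21.073   0.536   1.101   0.465] -0.176 [0.554  0.0689 0.3069] 11.45
```

Call:
carry_out(
  rotation=[
    [0,0,0.1],
    [0,0,0.1],
  ],
  linear=[
    [0,0,0],
    [0,0,0],
  ],
  grip=[-1,-1],
)

```text
time_s: 11.65
tcp_pos: [0.554, 0.0689, 0.3069]
tool_rot: [-0.346, 3.119, -0.003]
force: [2.2, -3.4, 5.0]
grip_width: 0.0405
grasp_force: 60.8
```

```bash
python3 t.py
```

```text
[-0.724 -0.395  0.215] [ 2.2 -3.4  5. ] [  1.904 -40.783  21.069   0.537   1.133   0.455] -0.097 [0.554  0.0689 0.3069] 11.65
```

Call:
carry_out(
  rotation=[
    [0,0,0.15],
    [0,0,0.15],
  ],
  linear=[
    [0,0,0],
    [0,0,0],
  ],
  grip=[-1,-1],
)

```text
time_s: 11.85
tcp_pos: [0.554, 0.0688, 0.3069]
tool_rot: [-0.161, 3.134, -0.003]
force: [1.6, -3.8, 5.1]
grip_width: 0.0408
grasp_force: 60.8
```

```bash
python3 t.py
```

```text
[-0.83  -0.39   0.179] [ 1.6 -3.8  5.1] [  1.992 -40.786  21.067   0.534   1.18    0.587] 0.021 [0.554  0.0688 0.3069] 11.85
```

Call:
carry_out(
  rotation=[
    [0,0,0.15],
    [0,0,0.15],
  ],
  linear=[
    [0,0,0],
    [0,0,0],
  ],
  grip=[-1,-1],
)

```text
time_s: 12.05
tcp_pos: [0.554, 0.0688, 0.3069]
tool_rot: [0.024, 3.138, -0.003]
force: [2.8, -3.7, 5.3]
grip_width: 0.0406
grasp_force: 60.8
```

```bash
python3 t.py
```

```text
[-0.845 -0.356  0.175] [ 2.8 -3.7  5.3] [  2.074 -40.782  21.07    0.522   1.228   0.587] 0.139 [0.554  0.0688 0.3069] 12.05
```

Call:
carry_out(
  rotation=[
    [0,0,0.15],
    [0,0,0.15],
  ],
  linear=[
    [0,0,0],
    [0,0,0],
  ],
  grip=[-1,-1],
)

```text
time_s: 12.25
tcp_pos: [0.554, 0.0688, 0.307]
tool_rot: [0.209, 3.131, -0.003]
force: [1.4, -4.0, 4.9]
grip_width: 0.0406
grasp_force: 60.8
```

```bash
python3 t.py
```

```text
[-0.88  -0.368  0.215] [ 1.4 -4.   4.9] [  2.154 -40.773  21.077   0.503   1.274   0.587] 0.257 [0.554  0.0688 0.307 ] 12.25
```

Torque is still about 0.2 N m, so I'll keep turning.

Call:
carry_out(
  rotation=[
    [0,0,0.15],
    [0,0,0.15],
  ],
  linear=[
    [0,0,0],
    [0,0,0],
  ],
  grip=[-1,-1],
)

```text
time_s: 12.45
tcp_pos: [0.5541, 0.0687, 0.3069]
tool_rot: [0.392, 3.113, -0.002]
force: [2.1, -4.8, 4.6]
grip_width: 0.0406
grasp_force: 60.8
```

```bash
python3 t.py
```

```text
[-0.939 -0.305  0.112] [ 2.1 -4.8  4.6] [  2.235 -40.759  21.088   0.477   1.317   0.587] 0.375 [0.5541 0.0687 0.3069] 12.45
```

Call:
carry_out(
  rotation=[
    [0,0,0.15],
    [0,0,0.15],
  ],
  linear=[
    [0,0,0],
    [0,0,0],
  ],
  grip=[-1,-1],
)

```text
time_s: 12.65
tcp_pos: [0.554, 0.0687, 0.3069]
tool_rot: [0.575, 3.085, -0.002]
force: [2.4, -4.2, 4.7]
grip_width: 0.0404
grasp_force: 60.9
```

```bash
python3 t.py
```

```text
[-0.999 -0.352  0.184] [ 2.4 -4.2  4.7] [  2.312 -40.738  21.105   0.444   1.357   0.587] 0.493 [0.554  0.0687 0.3069] 12.65
```

Call:
carry_out(
  rotation=[
    [0,0,0.15],
    [0,0,0.15],
  ],
  linear=[
    [0,0,0],
    [0,0,0],
  ],
  grip=[-1,-1],
)

```text
time_s: 12.85
tcp_pos: [0.554, 0.0687, 0.307]
tool_rot: [0.756, 3.045, -0.002]
force: [4.2, -4.0, 5.2]
grip_width: 0.0406
grasp_force: 60.9
```

```bash
python3 t.py
```

```text
[-1.001 -0.279  0.182] [ 4.2 -4.   5.2] [  2.386 -40.712  21.125   0.404   1.393   0.587] 0.61 [0.554  0.0687 0.307 ] 12.85
```

Call:
carry_out(
  rotation=[
    [0,0,0.15],
    [0,0,0.15],
  ],
  linear=[
    [0,0,0],
    [0,0,0],
  ],
  grip=[-1,-1],
)

```text
time_s: 13.05
tcp_pos: [0.554, 0.0686, 0.3069]
tool_rot: [0.934, 2.996, -0.002]
force: [1.8, -4.8, 6.2]
grip_width: 0.0405
grasp_force: 60.9
```

```bash
python3 t.py
```

```text
[-1.027 -0.249  0.199] [ 1.8 -4.8  6.2] [  2.457 -40.682  21.15    0.359   1.425   0.587] 0.728 [0.554  0.0686 0.3069] 13.05
```

Call:
carry_out(
  rotation=[
    [0,0,0.15],
    [0,0,0.15],
  ],
  linear=[
    [0,0,0],
    [0,0,0],
  ],
  grip=[-1,-1],
)

```text
time_s: 13.25
tcp_pos: [0.5539, 0.0686, 0.3069]
tool_rot: [1.109, 2.935, -0.002]
force: [2.2, -4.1, 6.1]
grip_width: 0.0403
grasp_force: 60.9
```

```bash
python3 t.py
```

```text
[-1.036 -0.281  0.179] [ 2.2 -4.1  6.1] [  2.521 -40.646  21.179   0.308   1.451   0.587] 0.846 [0.5539 0.0686 0.3069] 13.25
```

Call:
carry_out(
  rotation=[
    [0,0,0.15],
    [0,0,0.15],
  ],
  linear=[
    [0,0,0],
    [0,0,0],
  ],
  grip=[-1,-1],
)

```text
time_s: 13.45
tcp_pos: [0.5539, 0.0685, 0.3069]
tool_rot: [1.28, 2.865, -0.002]
force: [1.3, -5.1, 6.0]
grip_width: 0.0406
grasp_force: 61.0
```

```bash
python3 t.py
```

```text
[-1.028 -0.177  0.158] [ 1.3 -5.1  6. ] [  2.58  -40.605  21.21    0.254   1.472   0.586] 0.964 [0.5539 0.0685 0.3069] 13.45
```

Call:
carry_out(
  rotation=[
    [0,0,0.15],
    [0,0,0.15],
  ],
  linear=[
    [0,0,0],
    [0,0,0],
  ],
  grip=[-1,-1],
)

```text
time_s: 13.65
tcp_pos: [0.5539, 0.0685, 0.3069]
tool_rot: [1.446, 2.785, -0.001]
force: [2.0, -5.7, 6.8]
grip_width: 0.0409
grasp_force: 61.0
```

```bash
python3 t.py
```

```text
[-1.066 -0.184  0.13 ] [ 2.  -5.7  6.8] [  2.632 -40.562  21.246   0.197   1.487   0.586] 1.082 [0.5539 0.0685 0.3069] 13.65
```

Call:
carry_out(
  rotation=[
    [0,0,0.15],
    [0,0,0.15],
  ],
  linear=[
    [0,0,0],
    [0,0,0],
  ],
  grip=[-1,-1],
)

```text
time_s: 13.85
tcp_pos: [0.5538, 0.0685, 0.3069]
tool_rot: [1.608, 2.695, -0.001]
force: [1.3, -4.2, 6.7]
grip_width: 0.0405
grasp_force: 61.0
```

```bash
python3 t.py
```

```text
[-1.05  -0.12   0.182] [ 1.3 -4.2  6.7] [  2.675 -40.514  21.283   0.137   1.496   0.586] 1.2 [0.5538 0.0685 0.3069] 13.85
```

Call:
carry_out(
  rotation=[
    [0,0,0.15],
    [0,0,0.15],
  ],
  linear=[
    [0,0,0],
    [0,0,0],
  ],
  grip=[-1,-1],
)

```text
time_s: 14.05
tcp_pos: [0.5538, 0.0685, 0.3069]
tool_rot: [1.763, 2.595, -0.001]
force: [1.9, -5.4, 6.1]
grip_width: 0.0406
grasp_force: 61.0
```

```bash
python3 t.py
```

```text
[-1.043 -0.089  0.183] [ 1.9 -5.4  6.1] [  2.709 -40.465  21.322   0.076   1.499   0.586] 1.317 [0.5538 0.0685 0.3069] 14.05
```

Call:
carry_out(
  rotation=[
    [0,0,0.15],
    [0,0,0.15],
  ],
  linear=[
    [0,0,0],
    [0,0,0],
  ],
  grip=[-1,-1],
)

```text
time_s: 14.25
tcp_pos: [0.5537, 0.0685, 0.3069]
tool_rot: [1.913, 2.487, -0.001]
force: [1.9, -5.3, 6.5]
grip_width: 0.0404
grasp_force: 61.0
```

```bash
python3 t.py
```

```text
[-1.059 -0.056  0.201] [ 1.9 -5.3  6.5] [ 2.7350e+00 -4.0414e+01  2.1362e+01  1.4000e-02  1.4960e+00  5.8500e-01] 1.435 [0.5537 0.0685 0.3069] 14.25
```

Call:
carry_out(
  rotation=[
    [0,0,0.15],
    [0,0,0.15],
  ],
  linear=[
    [0,0,0],
    [0,0,0],
  ],
  grip=[-1,-1],
)

```text
time_s: 14.45
tcp_pos: [0.5537, 0.0685, 0.3069]
tool_rot: [2.056, 2.37, -0.0]
force: [1.3, -6.0, 7.8]
grip_width: 0.0406
grasp_force: 61.0
```

```bash
python3 t.py
```

```text
[-1.039 -0.016  0.112] [ 1.3 -6.   7.8] [  2.749 -40.362  21.403  -0.046   1.488   0.585] 1.553 [0.5537 0.0685 0.3069] 14.45
```

Call:
carry_out(
  rotation=[
    [0,0,0.15],
    [0,0,0.15],
  ],
  linear=[
    [0,0,0],
    [0,0,0],
  ],
  grip=[-1,-1],
)

```text
time_s: 14.65
tcp_pos: [0.5537, 0.0685, 0.3069]
tool_rot: [2.192, 2.245, -0.0]
force: [1.4, -4.1, 7.3]
grip_width: 0.0404
grasp_force: 61.0
```

```bash
python3 t.py
```

```text
[-1.045  0.044  0.149] [ 1.4 -4.1  7.3] [  2.755 -40.309  21.444  -0.106   1.474   0.585] 1.671 [0.5537 0.0685 0.3069] 14.65
```

Call:
carry_out(
  rotation=[
    [0,0,0.15],
    [0,0,0.15],
  ],
  linear=[
    [0,0,0],
    [0,0,0],
  ],
  grip=[-1,-1],
)

```text
time_s: 14.85
tcp_pos: [0.5536, 0.0685, 0.3069]
tool_rot: [2.321, 2.113, 0.0]
force: [0.2, -5.3, 7.5]
grip_width: 0.0406
grasp_force: 61.0
```

```bash
python3 t.py
```

```text
[-0.993  0.043  0.328] [ 0.2 -5.3  7.5] [  2.692 -40.247  21.485  -0.164   1.472   0.675] 1.788 [0.5536 0.0685 0.3069] 14.85
```

Call:
carry_out(
  rotation=[
    [0,0,0.15],
    [0,0,0.15],
  ],
  linear=[
    [0,0,0],
    [0,0,0],
  ],
  grip=[-1,-1],
)

```text
time_s: 15.05
tcp_pos: [0.5536, 0.0685, 0.3069]
tool_rot: [2.441, 1.973, 0.0]
force: [0.6, -5.4, 7.1]
grip_width: 0.0404
grasp_force: 61.0
```

```bash
python3 t.py
```

```text
[-1.019  0.003  0.342] [ 0.6 -5.4  7.1] [  2.643 -40.186  21.524  -0.22    1.464   0.74 ] 1.906 [0.5536 0.0685 0.3069] 15.05
```

Call:
carry_out(
  rotation=[
    [0,0,0.15],
    [0,0,0.15],
  ],
  linear=[
    [0,0,0],
    [0,0,0],
  ],
  grip=[-1,-1],
)

```text
time_s: 15.25
tcp_pos: [0.5535, 0.0685, 0.3069]
tool_rot: [2.553, 1.826, 0.0]
force: [0.2, -4.9, 7.1]
grip_width: 0.0408
grasp_force: 61.0
```

```bash
python3 t.py
```

```text
[-0.964  0.111  0.279] [ 0.2 -4.9  7.1] [  2.619 -40.138  21.562  -0.27    1.439   0.743] 2.024 [0.5535 0.0685 0.3069] 15.25
```

The bite is clear at q6 of about 1.75, where joint torque rose from 0.585 to 0.74. I overran it by about 0.27 rad. I'll back off past it, then finish on a tightening stroke at q6 of about 1.64, so the bite falls near lever angle 1.23.

Call:
carry_out(
  rotation=[
    [0,0,-0.15],
    [0,0,-0.3],
    [0,0,-0.45],
    [0,0,-0.6],
    [0,0,-0.7],
  ],
  linear=[
    [0,0,0],
    [0,0,0],
    [0,0,0],
    [0,0,0],
    [0,0,0],
  ],
  grip=[-1,-1,-1,-1,-1],
)

```text
time_s: 15.75
tcp_pos: [0.5537, 0.0684, 0.3069]
tool_rot: [1.956, 2.454, -0.0]
force: [-0.3, -4.7, 6.9]
grip_width: 0.0406
grasp_force: 61.0
```

```bash
python3 t.py
```

```text
[-0.926 -0.043 -0.284] [-0.3 -4.7  6.9] [ 3.0170e+00 -4.0419e+01  2.1363e+01  2.6000e-02  1.4000e+00  2.1600e-01] 1.47 [0.5537 0.0684 0.3069] 15.75
```

Call:
carry_out(
  rotation=[
    [0,0,0.11],
    [0,0,0.22],
    [0,0,0.22],
  ],
  linear=[
    [0,0,0],
    [0,0,0],
    [0,0,0],
  ],
  grip=[-1,-1,-1],
)

```text
time_s: 16.05
tcp_pos: [0.5537, 0.0685, 0.3069]
tool_rot: [2.166, 2.271, -0.0]
force: [1.0, -4.3, 6.5]
grip_width: 0.0409
grasp_force: 61.0
```

```bash
python3 t.py
```

```text
[-1.033  0.019 -0.046] [ 1.  -4.3  6.5] [  2.877 -40.308  21.439  -0.093   1.429   0.262] 1.647 [0.5537 0.0685 0.3069] 16.05
```

Call:
carry_out(
  rotation=[
    [0,0,0],
    [0,0,0],
    [0,0,0],
  ],
  linear=[
    [0,0,0],
    [0,0,0],
    [0,0,0],
  ],
  grip=[0.7,0.7,0.7],
)

```text
time_s: 16.35
tcp_pos: [0.5529, 0.0697, 0.3051]
tool_rot: [-2.164, -2.275, 0.001]
force: [0.4, 0.1, -0.5]
grip_width: 0.0725
grasp_force: 0.0
```

Call:
carry_out(
  rotation=[
    [0,0,0],
    [0,0,0],
    [0,0,0],
    [0,0,0],
    [0,0,0],
  ],
  linear=[
    [0,0,-0.2],
    [0,0,-0.4],
    [0,0,-0.6],
    [0,0,-0.7],
    [0,0,-0.7],
  ],
  grip=[0.7,0.7,0.7,0.7,0.7],
)

```text
time_s: 16.85
tcp_pos: [0.5537, 0.0698, 0.4493]
tool_rot: [2.162, 2.274, 0.009]
force: [0.8, -0.1, 0.4]
grip_width: 0.0721
grasp_force: 0.0
```

```bash
python3 t.py
python3 - <<'E'
from lv import *
s=st();m=R.from_rotvec(s['tool_rot']).as_matrix();y0=np.arctan2(m[1,0],m[0,0])%(2*np.pi)
p=PIV+.05*X
plan(np.r_[p[:2],s['tcp_pos'][2]],np.pi+YS,3,y0=y0)
b=red()
cv2.imwrite("pics/s6.png",cv2.resize(b["image"][150:220,250:310],None,fx=8,fy=8,interpolation=2))
E
```

```text
[ 0.05  -0.022  0.002] [ 0.8 -0.1  0.4] [-3.0000e-02 -4.2767e+01  2.6188e+01  4.6600e-01 -1.0000e-03  0.0000e+00] 1.646 [0.5537 0.0698 0.4493] 16.85
yaw0 1.621 p0 [0.5537 0.0698 0.4493]
rot z -0.624 lin [-0.22   0.061 -0.   ]
rot z -0.624 lin [-0.223 -0.05  -0.   ]
rot z -0.624 lin [-0.173 -0.149 -0.   ]
[([263, 167, 15, 16, 184], array([269.6, 174.1]))]
```

View pics/s6.png

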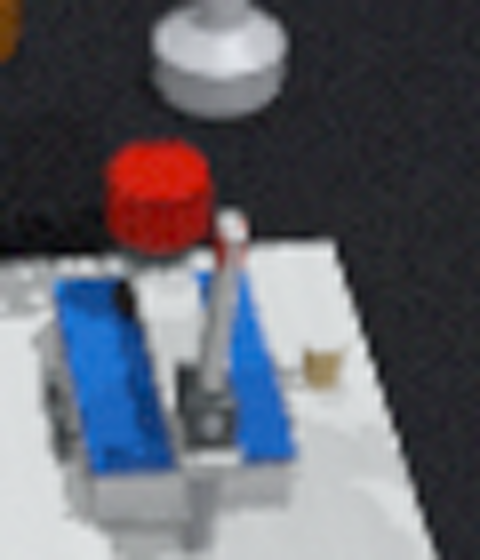

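The lever hasn't moved (tip at (232,220), about 1.16). Torque was -0.05 after the last stroke, so the fingers wind up about 0.15 rad elastically and the nut still sits about 0.1 rad past the bite. I'll regrip and loosen it by about 0.25 rad.

Call:
carry_out(
  rotation=[
    [0,0,0],
    [0,0,0],
    [0,0,0],
    [0,0,0],
    [0,0,0],
  ],
  linear=[
    [0,0,0.2],
    [0,0,0.4],
    [0,0,0.6],
    [0,0,0.7],
    [0,0,0.7],
  ],
  grip=[0.7,0.7,0.7,0.7,0.7],
)

```text
time_s: 17.4
tcp_pos: [0.5506, 0.0693, 0.2997]
tool_rot: [-2.16, -2.271, 0.015]
force: [-1.1, -0.1, 0.2]
grip_width: 0.0727
grasp_force: 0.0
```

Call:
carry_out(
  rotation=[
    [0,0,0],
    [0,0,0],
    [0,0,0],
    [0,0,0],
    [0,0,0],
  ],
  linear=[
    [0,0,0],
    [0,0,0],
    [0,0,0],
    [0,0,0],
    [0,0,0],
  ],
  grip=[-1,-1,-1,-1,-1],
  force=60,
)

```text
time_s: 17.9
tcp_pos: [0.5536, 0.0695, 0.3072]
tool_rot: [2.164, 2.275, 0.004]
force: [-0.0, -0.1, 4.8]
grip_width: 0.0403
grasp_force: 61.1
```

```bash
python3 t.py
```

```text
[0.073 0.146 0.017] [-0.  -0.1  4.8] [-1.8000e-01 -4.1212e+01  2.2461e+01 -3.4300e-01 -9.2000e-02 -1.0000e-03] 1.646 [0.5536 0.0695 0.3072] 17.9
```

Call:
carry_out(
  rotation=[
    [0,0,-0.15],
    [0,0,-0.25],
    [0,0,-0.25],
  ],
  linear=[
    [0,0,0],
    [0,0,0],
    [0,0,0],
  ],
  grip=[-1,-1,-1],
)

```text
time_s: 18.2
tcp_pos: [0.5535, 0.0695, 0.3072]
tool_rot: [1.93, 2.477, 0.003]
force: [-0.5, 0.3, 5.2]
grip_width: 0.0409
grasp_force: 61.7
```

```bash
python3 t.py
```

```text
[ 0.032  0.314 -0.218] [-0.5  0.3  5.2] [ -0.058 -40.942  22.542  -0.553  -0.133  -0.499] 1.449 [0.5535 0.0695 0.3072] 18.2
```

Call:
carry_out(
  rotation=[
    [0,0,-0.13],
    [0,0,-0.13],
    [0,0,-0.13],
  ],
  linear=[
    [0,0,0],
    [0,0,0],
    [0,0,0],
  ],
  grip=[-1,-1,-1],
)

```text
time_s: 18.5
tcp_pos: [0.5534, 0.0694, 0.3072]
tool_rot: [1.803, 2.571, 0.003]
force: [-2.2, 0.0, 5.6]
grip_width: 0.0407
grasp_force: 61.7
```

```bash
python3 t.py
```

```text
[ 0.03   0.377 -0.238] [-2.2  0.   5.6] [-3.6000e-02 -4.0851e+01  2.2616e+01 -6.5500e-01 -1.2000e-01 -2.2300e-01] 1.348 [0.5534 0.0694 0.3072] 18.5
```

Call:
carry_out(
  rotation=[
    [0,0,-0.13],
    [0,0,-0.13],
    [0,0,-0.13],
  ],
  linear=[
    [0,0,0],
    [0,0,0],
    [0,0,0],
  ],
  grip=[-1,-1,-1],
)

```text
time_s: 18.8
tcp_pos: [0.5534, 0.0694, 0.3072]
tool_rot: [1.669, 2.66, 0.002]
force: [-2.5, -1.0, 5.7]
grip_width: 0.0404
grasp_force: 61.6
```

```bash
python3 t.py
```

```text
[ 0.02   0.405 -0.188] [-2.5 -1.   5.7] [ 8.0000e-03 -4.0759e+01  2.2688e+01 -7.5400e-01 -1.0000e-01 -2.2300e-01] 1.246 [0.5534 0.0694 0.3072] 18.8
```

Call:
carry_out(
  rotation=[
    [0,0,0],
    [0,0,0],
    [0,0,0],
  ],
  linear=[
    [0,0,0],
    [0,0,0],
    [0,0,0],
  ],
  grip=[0.7,0.7,0.7],
)

```text
time_s: 19.1
tcp_pos: [0.5532, 0.0694, 0.3056]
tool_rot: [-1.669, -2.661, 0.0]
force: [-0.3, -0.2, 0.2]
grip_width: 0.0728
grasp_force: 0.0
```

Call:
carry_out(
  rotation=[
    [0,0,0],
    [0,0,0],
    [0,0,0],
    [0,0,0],
    [0,0,0],
  ],
  linear=[
    [0,0,-0.2],
    [0,0,-0.4],
    [0,0,-0.6],
    [0,0,-0.75],
    [0,0,-0.75],
  ],
  grip=[0.7,0.7,0.7,0.7,0.7],
)

```text
time_s: 19.6
tcp_pos: [0.5539, 0.0695, 0.461]
tool_rot: [1.665, 2.655, 0.01]
force: [0.4, 1.3, -0.3]
grip_width: 0.0725
grasp_force: 0.0
```

```bash
python3 t.py
python3 - <<'E'
from lv import *
s=st();m=R.from_rotvec(s['tool_rot']).as_matrix();y0=np.arctan2(m[1,0],m[0,0])%(2*np.pi)
p=PIV+.045*X
plan(np.r_[p[:2],s['tcp_pos'][2]],np.pi+YS,2,y0=y0)
for L in(.070,):
  for th in np.arange(1.16,2.7,.09):
    # fingertip bottom-centre path: contact on +x face: offset along lever normal
    l=1.25-th; u=np.array([np.sin(l),np.cos(l)]); n=np.array([np.cos(l),-np.sin(l)])
    q=L*u+.0045*n; print(round(th,2),np.round(q,4))
E
```

```text
[ 0.012 -0.039  0.049] [ 0.4  1.3 -0.3] [ 1.0000e-03 -4.1905e+01  2.5770e+01  5.8000e-01  0.0000e+00  0.0000e+00] 1.245 [0.5539 0.0695 0.461 ] 19.6
yaw0 2.021 p0 [0.5539 0.0695 0.461 ]
rot z -0.682 lin [-0.333 -0.056 -0.   ]
rot z -0.682 lin [-0.258 -0.218 -0.   ]
1.16 [0.0108 0.0693]
1.25 [0.0045 0.07  ]
1.34 [-0.0018  0.0701]
1.43 [-0.0081  0.0697]
1.52 [-0.0143  0.0687]
1.61 [-0.0204  0.0671]
1.7 [-0.0264  0.065 ]
1.79 [-0.0321  0.0624]
1.88 [-0.0376  0.0592]
1.97 [-0.0428  0.0556]
2.06 [-0.0476  0.0515]
2.15 [-0.052  0.047]
2.24 [-0.0561  0.0422]
2.33 [-0.0596  0.037 ]
2.42 [-0.0627  0.0315]
2.51 [-0.0653  0.0257]
2.6 [-0.0673  0.0197]
2.69 [-0.0688  0.0136]
```

The foot is free again (torque a steady -0.2), so the bite sits a little beyond the lever's present position, at about 1.2. Now I'll push the lever over with shut fingers from behind.

Call:
carry_out(
  rotation=[
    [0,0,-0.682],
    [0,0,-0.682],
    [0,0,-0.682],
    [0,0,-0.682],
    [0,0,-0.682],
  ],
  linear=[
    [-0.333,-0.056,0],
    [-0.333,-0.056,0],
    [-0.333,-0.056,0],
    [-0.333,-0.056,0],
    [-0.333,-0.056,0],
  ],
  grip=[-1,-1,-1,-1,-1],
)

```text
time_s: 20.1
tcp_pos: [0.5721, 0.0042, 0.4543]
tool_rot: [-0.906, -3.006, 0.001]
force: [0.2, 0.4, 0.2]
grip_width: 0.0004
grasp_force: 0.0
```

Call:
carry_out(
  rotation=[
    [0,0,-0.682],
    [0,0,-0.682],
    [0,0,-0.682],
    [0,0,-0.682],
    [0,0,-0.682],
  ],
  linear=[
    [-0.258,-0.218,0],
    [-0.258,-0.218,0],
    [-0.258,-0.218,0],
    [-0.258,-0.218,0],
    [-0.258,-0.218,0],
  ],
  grip=[-1,-1,-1,-1,-1],
)

```text
time_s: 20.6
tcp_pos: [0.5911, -0.0604, 0.4548]
tool_rot: [-0.081, -3.139, -0.0]
force: [0.6, -0.7, -0.2]
grip_width: 0.0002
grasp_force: 0.0
```

Call:
carry_out(
  rotation=[
    [0,0,0],
    [0,0,0],
  ],
  linear=[
    [0,0,0],
    [0,0,0],
  ],
  grip=[-1,-1],
)

```text
time_s: 20.8
tcp_pos: [0.591, -0.06, 0.4555]
tool_rot: [-0.08, -3.14, -0.0]
force: [-0.8, -0.2, 0.1]
grip_width: 0.0001
grasp_force: 0.0
```

Run:
```python
from h import *
s=st();p=PIV+.045*X
plan(np.r_[p[:2],.381],np.pi+YS,1);print(s['q'].round(2) if hasattr(s['q'],'round') else s['q'],s['grip_width'])
```

```text
yaw0 3.091 p0 [ 0.591  -0.06    0.4555]
rot z -0.002 lin [-0.004 -0.001  0.372]
[-0.1   0.42  0.39  1.54 -0.   -0.05] 8.329049019603384e-05
```

Call:
carry_out(
  rotation=[
    [0,0,0],
    [0,0,0],
    [0,0,0],
    [0,0,0],
  ],
  linear=[
    [-0.004,0,0.2],
    [-0.004,0,0.372],
    [-0.004,0,0.372],
    [-0.004,0,0.372],
  ],
  grip=[-1,-1,-1,-1],
)

```text
time_s: 21.2
tcp_pos: [0.5918, -0.0601, 0.3815]
tool_rot: [-0.078, -3.139, -0.0]
force: [0.5, 0.5, 0.4]
grip_width: -0.0002
grasp_force: 0.0
```

Call:
carry_out(
  rotation=[
    [0,0,0],
    [0,0,0],
    [0,0,0],
    [0,0,0],
    [0,0,0],
  ],
  linear=[
    [0.06,0,0],
    [0.1,0,0],
    [0.13,0,0],
    [0.15,0,0],
    [0.15,0,0],
  ],
  grip=[-1,-1,-1,-1,-1],
)

```text
time_s: 21.7
tcp_pos: [0.5627, -0.0588, 0.3836]
tool_rot: [0.077, 3.134, -0.0]
force: [4.1, 0.7, 2.3]
grip_width: 0.0
grasp_force: 2.0
```

Call:
carry_out(
  rotation=[
    [0,0,0],
    [0,0,0],
    [0,0,0],
  ],
  linear=[
    [0.01,0,0],
    [0.02,0,0],
    [0.02,0,0],
  ],
  grip=[-1,-1,-1],
)

```text
time_s: 22.0
tcp_pos: [0.5586, -0.0586, 0.3823]
tool_rot: [0.077, 3.137, -0.0]
force: [4.9, 1.1, 4.3]
grip_width: 0.0002
grasp_force: 2.7
```

Call:
carry_out(
  rotation=[
    [0,0,0],
    [0,0,0],
    [0,0,0],
  ],
  linear=[
    [0.01,0,0],
    [0.02,0,0],
    [0.02,0,0],
  ],
  grip=[-1,-1,-1],
)

```text
time_s: 22.3
tcp_pos: [0.5545, -0.0584, 0.382]
tool_rot: [0.077, 3.138, 0.0]
force: [4.5, 0.7, 5.8]
grip_width: 0.0001
grasp_force: 2.7
```

Call:
carry_out(
  rotation=[
    [0,0,0],
    [0,0,0],
    [0,0,0],
  ],
  linear=[
    [0.01,0,0],
    [0.02,0,0],
    [0.02,0,0],
  ],
  grip=[-1,-1,-1],
)

```text
time_s: 22.6
tcp_pos: [0.5507, -0.0582, 0.3818]
tool_rot: [0.077, 3.138, 0.0]
force: [6.1, 0.3, 3.7]
grip_width: -0.0
grasp_force: 3.3
```

Call:
carry_out(
  rotation=[
    [0,0,0],
    [0,0,0],
    [0,0,0],
  ],
  linear=[
    [0.01,0,0],
    [0.02,0,0],
    [0.02,0,0],
  ],
  grip=[-1,-1,-1],
)

```text
time_s: 22.9
tcp_pos: [0.547, -0.058, 0.3815]
tool_rot: [0.077, 3.137, 0.0]
force: [7.9, 0.4, 2.3]
grip_width: 0.0002
grasp_force: 3.9
```

Push force rose from about 4.5 to 8 N with the TCP around 2–4 mm past the pivot line, so the bite is there. I'll look at the lever's angle at this point.

Run:
```python
from lv import *
b=red();a=env.snapshot("top")
for t in(1.2,1.3,1.4,1.5): print(t,((proj(b,lev(t,.088))-[250,150])*8).round(),((proj(b,lev(t,.045))-[250,150])*8).round())
cv2.imwrite("pics/s7.png",cv2.resize(b["image"][150:220,250:310],None,fx=8,fy=8,interpolation=2))
```

```text
[([263, 167, 11, 15, 123], array([267.6, 173.4]))]
1.2 [224. 214.] [215. 303.]
1.3 [202. 216.] [204. 304.]
1.4 [179. 220.] [192. 306.]
1.5 [157. 225.] [181. 308.]
```

View pics/s7.png

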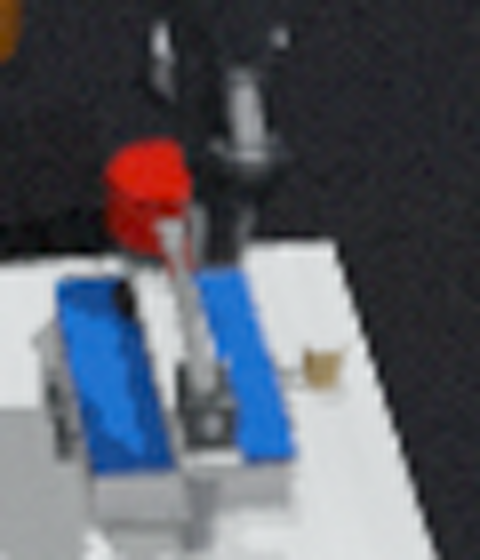

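The lever is now at about 1.42, with its tip at (173,225). Putting the force rise at the lever angles I inferred, the bite is at about 1.37, slightly late. I'll tighten the nut about 0.2 rad more to bring it to upright.

Call:
carry_out(
  rotation=[
    [0,0,0],
    [0,0,0],
    [0,0,0],
    [0,0,0],
  ],
  linear=[
    [-0.15,0,0],
    [-0.15,0,-0.2],
    [-0.15,0,-0.4],
    [-0.15,0,-0.4],
  ],
  grip=[-1,-1,-1,-1],
)

```text
time_s: 23.4
tcp_pos: [0.576, -0.0596, 0.4653]
tool_rot: [0.077, 3.137, -0.001]
force: [0.4, 0.1, 0.3]
grip_width: -0.0002
grasp_force: 0.0
```

Run:
```python
from h import *
s=st()
plan(np.r_[NUT[:2],s['tcp_pos'][2]],np.pi+YS,1)
```

```text
yaw0 3.092 p0 [ 0.576  -0.0596  0.4653]
rot z 0.0 lin [ 0.144  0.638 -0.   ]
```

Call:
carry_out(
  rotation=[
    [0,0,0],
    [0,0,0],
    [0,0,0],
    [0,0,0],
    [0,0,0],
  ],
  linear=[
    [0.144,0.638,0],
    [0.144,0.638,0],
    [0.144,0.638,0],
    [0.144,0.638,0],
    [0.144,0.638,0.2],
  ],
  grip=[0.7,0.7,0.7,0.7,0.7],
)

```text
time_s: 23.9
tcp_pos: [0.5538, 0.0703, 0.4247]
tool_rot: [0.074, 3.134, 0.0]
force: [0.9, 0.1, -0.6]
grip_width: 0.0716
grasp_force: 0.0
```

Call:
carry_out(
  rotation=[
    [0,0,0],
    [0,0,0],
    [0,0,0],
    [0,0,0],
    [0,0,0],
  ],
  linear=[
    [0,0,0.2],
    [0,0,0.4],
    [0,0,0.5],
    [0,0,0.5],
    [0,0,0.5],
  ],
  grip=[0.7,0.7,0.7,0.7,0.7],
)

```text
time_s: 24.4
tcp_pos: [0.553, 0.0687, 0.3207]
tool_rot: [-0.078, -3.138, 0.001]
force: [-0.2, -0.1, 0.6]
grip_width: 0.073
grasp_force: 0.0
```

Run:
```python
from h import *
s=st();print(s['force'],s['grip_width'])
plan(np.r_[NUT[:2],.307],np.pi+YS,1)
```

```text
[-0.24773725 -0.14065532  0.55660166] 0.07296710084730572
yaw0 3.092 p0 [0.553  0.0687 0.3207]
rot z -0.0 lin [-0.002  0.003  0.068]
```

Call:
carry_out(
  rotation=[
    [0,0,0],
    [0,0,0],
    [0,0,0],
  ],
  linear=[
    [0,0,0.07],
    [0,0,0.07],
    [0,0,0.07],
  ],
  grip=[0.7,0.7,0.7],
)

```text
time_s: 24.7
tcp_pos: [0.5537, 0.0692, 0.3087]
tool_rot: [0.078, 3.139, 0.0]
force: [0.7, -0.4, -0.5]
grip_width: 0.0724
grasp_force: 0.0
```

Call:
carry_out(
  rotation=[
    [0,0,0],
    [0,0,0],
    [0,0,0],
    [0,0,0],
    [0,0,0],
  ],
  linear=[
    [0,0,0],
    [0,0,0],
    [0,0,0],
    [0,0,0],
    [0,0,0],
  ],
  grip=[-1,-1,-1,-1,-1],
  force=60,
)

```text
time_s: 25.2
tcp_pos: [0.5536, 0.0688, 0.3088]
tool_rot: [0.078, 3.138, -0.003]
force: [-0.6, -3.3, 5.5]
grip_width: 0.0405
grasp_force: 60.3
```

Call:
carry_out(
  rotation=[
    [0,0,0.15],
    [0,0,0.15],
    [0,0,0.15],
  ],
  linear=[
    [0,0,0],
    [0,0,0],
    [0,0,0],
  ],
  grip=[-1,-1,-1],
)

```text
time_s: 25.5
tcp_pos: [0.5536, 0.0688, 0.3088]
tool_rot: [0.262, 3.128, -0.002]
force: [-0.4, -2.5, 5.0]
grip_width: 0.0404
grasp_force: 60.7
```

```bash
python3 t.py
```

```text
[-0.628  0.262  0.094] [-0.4 -2.5  5. ] [  1.305 -40.909  22.755  -0.706   0.828   0.115] 0.291 [0.5536 0.0688 0.3088] 25.5
```

Call:
carry_out(
  rotation=[
    [0,0,0.1],
    [0,0,0.1],
    [0,0,0.1],
  ],
  linear=[
    [0,0,0],
    [0,0,0],
    [0,0,0],
  ],
  grip=[-1,-1,-1],
)

```text
time_s: 25.8
tcp_pos: [0.5536, 0.0688, 0.3088]
tool_rot: [0.384, 3.116, -0.002]
force: [-1.9, -2.3, 4.9]
grip_width: 0.0404
grasp_force: 60.7
```

```bash
python3 t.py
```

```text
[-0.655  0.369  0.209] [-1.9 -2.3  4.9] [  1.226 -40.914  22.751  -0.708   0.837   0.201] 0.37 [0.5536 0.0688 0.3088] 25.8
```

Call:
carry_out(
  rotation=[
    [0,0,0.1],
    [0,0,0.1],
    [0,0,0.1],
  ],
  linear=[
    [0,0,0],
    [0,0,0],
    [0,0,0],
  ],
  grip=[-1,-1,-1],
)

```text
time_s: 26.1
tcp_pos: [0.5536, 0.0689, 0.3088]
tool_rot: [0.506, 3.098, -0.002]
force: [-1.5, -2.6, 6.1]
grip_width: 0.0404
grasp_force: 60.7
```

```bash
python3 t.py
```

```text
[-0.629  0.299  0.211] [-1.5 -2.6  6.1] [  1.149 -40.921  22.746  -0.71    0.846   0.293] 0.448 [0.5536 0.0689 0.3088] 26.1
```

Call:
carry_out(
  rotation=[
    [0,0,0.1],
    [0,0,0.1],
    [0,0,0.1],
  ],
  linear=[
    [0,0,0],
    [0,0,0],
    [0,0,0],
  ],
  grip=[-1,-1,-1],
)

```text
time_s: 26.4
tcp_pos: [0.5536, 0.0689, 0.3088]
tool_rot: [0.627, 3.076, -0.002]
force: [-1.8, -3.0, 6.2]
grip_width: 0.0404
grasp_force: 60.7
```

```bash
python3 t.py
```

```text
[-0.659  0.312  0.269] [-1.8 -3.   6.2] [  1.095 -40.928  22.74   -0.71    0.848   0.351] 0.526 [0.5536 0.0689 0.3088] 26.4
```

Call:
carry_out(
  rotation=[
    [0,0,0.1],
    [0,0,0.1],
    [0,0,0.1],
  ],
  linear=[
    [0,0,0],
    [0,0,0],
    [0,0,0],
  ],
  grip=[-1,-1,-1],
)

```text
time_s: 26.7
tcp_pos: [0.5536, 0.0689, 0.3088]
tool_rot: [0.747, 3.049, -0.002]
force: [-2.0, -2.6, 6.1]
grip_width: 0.0404
grasp_force: 60.6
```

```bash
python3 t.py
```

```text
[-0.681  0.317  0.311] [-2.  -2.6  6.1] [  1.074 -40.936  22.734  -0.71    0.839   0.353] 0.605 [0.5536 0.0689 0.3088] 26.7
```

Call:
carry_out(
  rotation=[
    [0,0,0.1],
    [0,0,0.1],
    [0,0,0.1],
  ],
  linear=[
    [0,0,0],
    [0,0,0],
    [0,0,0],
  ],
  grip=[-1,-1,-1],
)

```text
time_s: 27.0
tcp_pos: [0.5536, 0.0689, 0.3088]
tool_rot: [0.866, 3.017, -0.002]
force: [-0.5, -2.0, 4.5]
grip_width: 0.0404
grasp_force: 60.6
```

Call:
carry_out(
  rotation=[
    [0,0,0],
    [0,0,0],
    [0,0,0],
  ],
  linear=[
    [0,0,0],
    [0,0,0],
    [0,0,0],
  ],
  grip=[0.7,0.7,0.7],
)

```text
time_s: 27.3
tcp_pos: [0.5534, 0.0695, 0.3072]
tool_rot: [-0.868, -3.019, -0.0]
force: [-0.2, -0.2, 0.3]
grip_width: 0.0721
grasp_force: 0.0
```

Call:
carry_out(
  rotation=[
    [0,0,0],
    [0,0,0],
    [0,0,0],
    [0,0,0],
    [0,0,0],
  ],
  linear=[
    [0,0,-0.2],
    [0,0,-0.4],
    [0,0,-0.6],
    [0,0,-0.75],
    [0,0,-0.75],
  ],
  grip=[0.7,0.7,0.7,0.7,0.7],
)

```text
time_s: 27.8
tcp_pos: [0.5541, 0.0696, 0.4626]
tool_rot: [0.865, 3.011, 0.006]
force: [0.4, -0.7, -0.0]
grip_width: 0.0726
grasp_force: 0.0
```

Run:
```python
from h import *
s=st();print(s['torque'],np.round(s['q'],2));m=R.from_rotvec(s['tool_rot']).as_matrix();y0=np.arctan2(m[1,0],m[0,0])
p=PIV+.045*X
plan(np.r_[p[:2],s['tcp_pos'][2]],np.pi+YS,1,y0=y0)
```

```text
[ 0.03653321 -0.02729614 -0.00176583] [0.12 0.34 0.29 1.51 0.   0.68]
yaw0 2.582 p0 [0.5541 0.0696 0.4626]
rot z -0.649 lin [-0.504 -0.45  -0.   ]
```

Call:
carry_out(
  rotation=[
    [0,0,-0.649],
    [0,0,-0.649],
    [0,0,-0.649],
    [0,0,-0.649],
    [0,0,-0.649],
  ],
  linear=[
    [-0.504,-0.45,0],
    [-0.504,-0.45,0],
    [-0.504,-0.45,0],
    [-0.504,-0.45,0],
    [-0.504,-0.45,0],
  ],
  grip=[-1,-1,-1,-1,-1],
)

```text
time_s: 28.3
tcp_pos: [0.5912, -0.0618, 0.4556]
tool_rot: [-0.083, -3.138, -0.001]
force: [0.5, -0.6, -0.2]
grip_width: 0.0002
grasp_force: 0.0
```

Call:
carry_out(
  rotation=[
    [0,0,0],
    [0,0,0],
    [0,0,0],
    [0,0,0],
    [0,0,0],
  ],
  linear=[
    [0,0,0],
    [0,0,0.2],
    [0,0,0.37],
    [0,0,0.37],
    [0,0,0.37],
  ],
  grip=[-1,-1,-1,-1,-1],
)

```text
time_s: 28.8
tcp_pos: [0.5909, -0.0595, 0.3835]
tool_rot: [-0.077, -3.139, -0.0]
force: [-0.2, -0.1, -0.1]
grip_width: -0.0002
grasp_force: 0.0
```

Run:
```python
from h import *
s=st();p=PIV+.045*X
plan(np.r_[p[:2],.381],np.pi+YS,1)
```

```text
yaw0 3.092 p0 [ 0.5909 -0.0595  0.3835]
rot z 0.0 lin [-0.005 -0.004  0.012]
```

Call:
carry_out(
  rotation=[
    [0,0,0],
    [0,0,0],
    [0,0,0],
    [0,0,0],
    [0,0,0],
  ],
  linear=[
    [0.08,0,0.009],
    [0.14,0,0.009],
    [0.18,0,0.009],
    [0.2,0,0.009],
    [0.215,0,0.009],
  ],
  grip=[-1,-1,-1,-1,-1],
)

```text
time_s: 29.3
tcp_pos: [0.5493, -0.0581, 0.384]
tool_rot: [0.078, 3.133, 0.0]
force: [4.4, 1.1, 3.3]
grip_width: -0.0003
grasp_force: 2.4
```

Call:
carry_out(
  rotation=[
    [0,0,0],
    [0,0,0],
    [0,0,0],
    [0,0,0],
    [0,0,0],
  ],
  linear=[
    [0.031,0,0.005],
    [0.061,0,0.013],
    [0.091,0,0.023],
    [0.12,0,0.036],
    [0.147,0,0.052],
  ],
  grip=[-1,-1,-1,-1,-1],
)

```text
time_s: 29.8
tcp_pos: [0.5212, -0.0567, 0.3752]
tool_rot: [0.078, 3.128, 0.0]
force: [4.5, 1.0, 10.6]
grip_width: 0.0
grasp_force: 4.8
```

Call:
carry_out(
  rotation=[
    [0,0,0],
    [0,0,0],
    [0,0,0],
    [0,0,0],
    [0,0,0],
  ],
  linear=[
    [0.026,0,0.018],
    [0.05,0,0.038],
    [0.072,0,0.061],
    [0.092,0,0.085],
    [0.11,0,0.111],
  ],
  grip=[-1,-1,-1,-1,-1],
)

```text
time_s: 30.3
tcp_pos: [0.4979, -0.0556, 0.3524]
tool_rot: [0.078, 3.133, 0.0]
force: [-0.9, 2.4, 13.1]
grip_width: -0.0001
grasp_force: 5.3
```

Run:
```python
from h import *
s=st();p=np.array(s['tcp_pos']);print((p-PIV)@X,p[2],s['force'])
```

```text
-0.048988554556085 0.3523641142302149 [-0.85340296  2.3716265  13.06157912]
```

Call:
carry_out(
  rotation=[
    [0,0,0],
    [0,0,0],
    [0,0,0],
    [0,0,0],
  ],
  linear=[
    [0.015,0,0.027],
    [0.028,0,0.056],
    [0.038,0,0.086],
    [0.038,0,0.086],
  ],
  grip=[-1,-1,-1,-1],
)

```text
time_s: 30.7
tcp_pos: [0.4891, -0.0551, 0.3333]
tool_rot: [0.078, 3.139, 0.001]
force: [-3.6, 1.6, 10.8]
grip_width: -0.0
grasp_force: 4.8
```

Run:
```python
from h import *
s=st();p=np.array(s['tcp_pos']);print((p-PIV)@X,p[2],s['force'])
```

```text
-0.05780814022224681 0.33333888248094035 [-3.64644356  1.63759143 10.80411053]
```

Call:
carry_out(
  rotation=[
    [0,0,0],
    [0,0,0],
    [0,0,0],
  ],
  linear=[
    [0,0,0.01],
    [0,0,0.02],
    [0,0,0.02],
  ],
  grip=[-1,-1,-1],
)

```text
time_s: 31.0
tcp_pos: [0.4886, -0.055, 0.331]
tool_rot: [0.078, 3.139, 0.001]
force: [-7.2, 2.6, 19.4]
grip_width: 0.0
grasp_force: 8.7
```

Call:
carry_out(
  rotation=[
    [0,0,0],
    [0,0,0],
    [0,0,0],
  ],
  linear=[
    [0,0,0.01],
    [0,0,0.015],
    [0,0,0.015],
  ],
  grip=[-1,-1,-1],
)

```text
time_s: 31.3
tcp_pos: [0.4883, -0.055, 0.3304]
tool_rot: [0.078, 3.138, 0.001]
force: [-13.1, 3.0, 33.4]
grip_width: -0.0002
grasp_force: 15.2
```

Call:
carry_out(
  rotation=[
    [0,0,0],
    [0,0,0],
    [0,0,0],
    [0,0,0],
    [0,0,0],
  ],
  linear=[
    [-0.02,0,-0.05],
    [-0.02,0,-0.2],
    [-0.02,0,-0.4],
    [-0.02,0,-0.6],
    [-0.02,0,-0.6],
  ],
  grip=[-1,-1,-1,-1,-1],
)

```text
time_s: 31.8
tcp_pos: [0.4942, -0.0557, 0.4509]
tool_rot: [0.078, 3.13, -0.002]
force: [0.2, -0.5, -0.0]
grip_width: 0.0002
grasp_force: 0.0
```

Call:
carry_out(
  rotation=[
    [0,0,0],
    [0,0,0],
    [0,0,0],
    [0,0,0],
    [0,0,0],
  ],
  linear=[
    [0.1,-0.2,0],
    [0.2,-0.4,0],
    [0.3,-0.6,0],
    [0.4,-0.8,0],
    [0.4,-0.8,0],
  ],
  grip=[-1,-1,-1,-1,-1],
)

```text
time_s: 32.3
tcp_pos: [0.4029, -0.2148, 0.4443]
tool_rot: [-0.09, -3.138, 0.002]
force: [-0.2, 0.5, -0.9]
grip_width: -0.0
grasp_force: 0.0
```

Run:
```python
from lv import *
b=red();a=env.snapshot("top")
print([(t,proj(b,lev(t,.088)).round(1),proj(a,lev(t,.088)).round(1)) for t in(2.3,2.4,2.5,2.6)])
t=cv2.resize(a["image"][130:220,205:315],None,fx=4,fy=4,interpolation=2)
u=cv2.resize(b["image"][150:220,235:310],None,fx=5,fy=360/70,interpolation=2)
cv2.imwrite("pics/c8.png",np.hstack([t,u]))
```

```text
[([263, 168, 14, 15, 179], array([269.4, 174.7])), ([251, 193, 5, 4, 12], array([252.8, 194.7]))]
[(2.3, array([252.1, 190.2]), array([287.4, 197.3])), (2.4, array([250.8, 192.3]), array([287.1, 198.9])), (2.5, array([249.8, 194.4]), array([286.8, 200.3])), (2.6, array([249.1, 196.6]), array([286.6, 201.3]))]
```

View pics/c8.png

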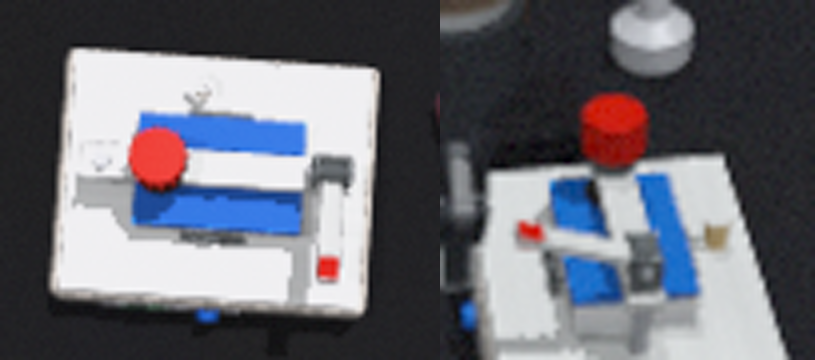

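The lever lies closed towards the front, with its red end at top (328,268) and side (530,232) in the crops. That puts it at about 2.5 after its give-back, with the plate and stopper where they were. The hard stop was felt at 33 N, so I'm handing in.

```bash
python3 -c "
from bench import env
print(env.close_job())"
```

```text
the job is handed in; nothing more can be done
None
```

I handed the job in at about 32 s: the nut is set so the bite should come at about upright (estimated 1.25 rad, not re-measured after the last 0.2 rad of tightening), the lever is on its closed stop at about 2.5 rad after give-back, and the plate and stopper look undisturbed.

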